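Put the chisels and punches away in the push-button tool case

ROBOT

A 7-joint arm with a two-finger parallel gripper is mounted at the origin on the work surface. World frame = base frame: x ahead of the robot, y to its left, z up, the work surface at z = 0. Lengths are in m, angles in degrees, forces in N, time in s.
With the tool pointing down it reaches from about 0.4 to 0.9 m from the base axis. Payload 5.6 kg.
Tool frame: the origin (TCP) lies midway between the tips of the shut fingers; the grasp point (between the pads) lies hold_point_z behind it (hold_point_z is the distance from the TCP to the grasp point, in m); z points along the fingers, y is the line along which they close (so a half turn about z gives the same grasp; the last joint's range is limited). The gripper opens to 92 mm and grips with 3 to 60 N. Pads are 20 mm wide; open, the fingers measure 128 mm over their backs; the gripper's body (75 mm by 189 mm) begins 69 mm behind the grasp point.
Start: joints at [-70.073, 26.786, -0.665, 91.828, 0.344, 61.387, -3.226], TCP at [0.248, 0.601, 0.215] pointing down, gripper open.
Joint ranges: [-144.91, 144.91], [-17.63, 115.5], [-89.93, 88.59], [15.96, 139.68], [-74.01, 254.01], [8.47, 105.57], [-167.45, 167.45]. Speed limits (degrees/s): [147.25, 147.25, 180, 180, 180, 180, 180].

INTERFACE

Orientations are given as a 3x3 rotation matrix whose columns are the frame's x, y, z axes.
In Python, from cell import * gives the robot as it stands. The module is installed in compiled form; this text tells all that it offers.
- The arm moves only by the tool send_rows, never from a script. Its argument "rows" is a list of rows, each an object with "translation": the shift along the tool's x, y, z in cm, a list of three; "rotation": the turn, a rotation vector about the tool's x, y, z in degrees, a list of three. In form: [{"translation": [tx, ty, tz], "rotation": [ax, ay, az]}, ...]. A call has 1 to 5 rows; each row is the pose to reach, as a shift and turn from the pose commanded when the call began, along the tool's axes at that moment; what a row does not reach only later rows make up. A row lasts 1/8 s, in which the tool goes at most 62.5 mm and 10.7 degrees, less where a joint would pass 70% of its speed; a pose out of reach is approached as far as the arm can. A call with a gripper value outside its range is refused whole. "jaw" is the closure, from 0 (fully open) to 1 (shut), set as the call begins (left out, the last holds). The fingers move at their own pace and stop on an object; "newtons" is the grip in N (left out, the last holds). Time passes only in rows, so rows that repeat a pose let the fingers close. It gives the time, the measured TCP pose, the force, the opening and the grip force at its end, in the units of the state.
- get_state(): the state, without advancing time (a new reading comes with each control period).
- grab_frame(name): name is "scene" or "top"; returns a dict with "image" (480x640x3 uint8, red, green, blue), "fx", "fy", "cx", "cy" (pixels), "world_from_camera" (4x4, takes a point from camera to world coordinates). Camera axes: x right, y down, z forward; pixel columns grow to the right and rows downward; lengths in m; the calibration is good to about 2 mm. A picture is of the moment at which its call begins. There is no depth.
- hand_in(): hands the job in; it is judged then, once.
Trained networks look in the newest picture that a camera, given by its name, has taken for a name from the list of things; names that differ only in an ending like _2 or _b are one class to them, and where a whole thing is asked for, a point or a joint stands for the part that bears it (a point fixed in the world has none). Each returns a list of dicts, best first, with "conf" (0 to 1); they miss things now and then, are a little off and sometimes report something else, mostly with a low value. They report only what shows in the picture. A call takes as long as a camera call. They do not tell look-alikes from the thing itself.
- spot_in(camera, target): "xy" ([column, row] in pixels, amid what is visible of it).
- regions_of(camera, target): "pixels" (480x640 bool, what is visible of it) and "xy" ([column, row] in pixels, amid what is visible of it).
- spot_point(camera, target): "xy" ([column, row] in pixels: a listed point, or the origin of a listed thing).
The state is a dict: "time_s": time; "qpos": joint angles; "qd": joint speeds; "effort": joint torques, N m; "position": TCP position; "tool_rot": TCP orientation; "ft_force": force on the tool from outside, world axes, zero at the start; "wrist_torque": the same for the moment, N m; "finger_gap": opening from 0.0 (shut) to 1.0 (fully open); "gripper_force": force on a finger pad.
Only numpy, scipy, OpenCV 4.12 (cv2) and the standard library are available. Lean on these libraries where they do the work, as an engineer would, in place of code of your own. Each camera call takes 0.05 s, during which the arm holds its last target. There are 200 camera calls.

TASK

Put the chisels and punches from the mat away in the tool case: press its release button so that the lid pops up, steady the lid and swing it gently right back onto its stop, then lay each tool in a free pair of notches, resting on both racks with its working end towards the hinge, like the punch already in there. When all are in, lower the lid without slamming it and press it down until it latches; leave the other things on the bench where they are.

Things in the scene. Friction and masses are not known exactly. Their poses are not given: they have to be found in the camera images.
- case: the tool case, fixed to the bench: grey steel box 150 mm (its x) by 230 mm (its y), rim 48 mm high, 3 mm walls and floor, hinged lid. Origin: centre of its underside; x axis points from the release button to the hinge, z up. A steel latch housing 46 mm wide (y) stands in front, from x = -75 to -117 mm, 58 mm high, level with the top of the shut lid
- racks (a point): middle of the racks inside the case: two boards 8 mm thick across it, at case x = -30 and +30 mm, open down to the floor between. Each has five 90-degree V notches, at case y = -80, -40, 0, 40, 80 mm, 20 mm deep with sharp ridges between (42 mm high). This point, 30.5 mm above the case underside, is on the axis of a tool seated in the middle pair; axes as the case's
- release (a joint): the release button's travel, 0 (up) to 0.0055 m (down). Pressing it draws back the latch; the lid is freed at 0.0025 to 0.004 m. It springs back up when let go; fully down takes about 4 N
- release_top (a point): centre of the top of the release button, a black round button 18 mm across on the latch housing, 66 mm above the bench when up, 26 mm in front of the lid's front edge; pressed straight down
- lid (a joint): angle of the lid: 0 shut, 1.8 right back on its stop. Released, it springs up to about 0.63 rad; the hinge is stiff, so from there it stays where it is put (under 2.5 N at its front edge moves it). It latches when pressed down to 0 with 5 to 8 N near its front edge, and then stays within 0.01 of 0; not latched, it rises again
- hinge (a point): middle of the hinge line, at the back rim of the case (48 mm high); axes as the case's, the hinge along y
- lid_edge (a point): middle of the lid's front edge, on its outer face. The lid is 230 mm wide, 150 mm from hinge to front edge, 10 mm thick (its inner face lies on the rim when shut); axes as the case's when shut: x towards the hinge, z out of the outer face. A steel catch 20 mm wide reaches 10 mm beyond the middle of the edge and 14 mm below the inner face
- mat: thin green bench mat, 300 by 340 mm and 3 mm thick, fixed; origin at the centre of its underside. The loose tools lie on it at the start
- chisel_wide: cold chisel, 120 mm long with a 20 mm wide blade: octagonal steel bar 12 mm across the flats, lying on a flat; origin on its axis at mid-length, so 6 mm above what it lies on; its x axis runs along it to the working end. Weight 70 to 140 g, balance point within 15 mm of the origin.
- chisel_narrow: cold chisel, 112 mm long with a 14 mm wide blade: octagonal steel bar 12 mm across the flats, lying on a flat; origin on its axis at mid-length, so 6 mm above what it lies on; its x axis runs along it to the working end. Weight 70 to 140 g, balance point within 15 mm of the origin.
- punch_centre: centre punch, 108 mm long, its last 36 mm tapering to a point: octagonal steel bar 12 mm across the flats, lying on a flat; origin on its axis at mid-length, so 6 mm above what it lies on; its x axis runs along it to the working end. Weight 70 to 140 g, balance point within 15 mm of the origin.
- punch_drift: drift punch, 116 mm long, its last 40 mm tapering to a blunt 6 mm end: octagonal steel bar 12 mm across the flats, lying on a flat; origin on its axis at mid-length, so 6 mm above what it lies on; its x axis runs along it to the working end. Weight 70 to 140 g, balance point within 15 mm of the origin.
- stowed1: a drift punch 110 mm long that lies in notch pair 1 (case y = -80 mm) from the start, working end towards the hinge (only one of stowed1, stowed3, stowed4 is present); octagonal steel bar 12 mm across the flats, lying on a flat; origin on its axis at mid-length, so 6 mm above what it lies on; its x axis runs along it to the working end. 
- stowed3: a drift punch 110 mm long that lies in notch pair 3 (case y = 0 mm) from the start, working end towards the hinge (only one of stowed1, stowed3, stowed4 is present); octagonal steel bar 12 mm across the flats, lying on a flat; origin on its axis at mid-length, so 6 mm above what it lies on; its x axis runs along it to the working end. 
- stowed4: a drift punch 110 mm long that lies in notch pair 4 (case y = 40 mm) from the start, working end towards the hinge (only one of stowed1, stowed3, stowed4 is present); octagonal steel bar 12 mm across the flats, lying on a flat; origin on its axis at mid-length, so 6 mm above what it lies on; its x axis runs along it to the working end. 
- offcut: bystander: steel flat offcut 28 x 85 x 10 mm on the mat's far side; origin under its centre
- marker: bystander: blue marker pen 100 mm long, 12 mm thick, on the mat's far side; origin under its centre
- nut: bystander: steel hexagon nut 34 mm across, 16 mm high, on the mat's near side; origin under its centre
- tape: bystander: tape measure 70 x 36 x 66 mm beyond the mat and the case; origin under its centre
Things that resemble listed ones, but are neither listed nor needed, are in the scene too. What is shaped like the chisel_narrow but green or orange is not meant.

How it is judged (in metres and radians):
On the way, in this order (a step that is already met when the one before it is completed fails the run):
1. the release button is pressed and the lid has popped up (value of joint lid above 0.3 rad), for 0.1 s.
2. the lid is right back on its stop and steady (value of joint lid between 1.65 and 9 rad and velocity of joint lid between -0.1 and 0.1 rad/s), for 0.5 s.
3. every tool lies in the notches of both racks, working end towards the hinge, released, with the lid open (value of joint lid between 0.3 and 9 rad and x of chisel_wide in the frame of case between -0.018 and 0.018 m and y of chisel_wide in the frame of case between -0.105 and 0.105 m and z of chisel_wide in the frame of case between 0.026 and 0.035 m and angle between the x axis of each of chisel_wide, chisel_narrow, punch_centre, punch_drift, stowed1, stowed3, stowed4 and the x axis of case, either way round below 0.1 rad and x of hinge in the frame of chisel_wide above 0.02 m and linear speed of each of chisel_wide, chisel_narrow, punch_centre, punch_drift, stowed1, stowed3, stowed4 below 0.03 m/s and contact force between the fingers and chisel_wide below 0.05 N and x of chisel_narrow in the frame of case between -0.018 and 0.018 m and y of chisel_narrow in the frame of case between -0.105 and 0.105 m and z of chisel_narrow in the frame of case between 0.026 and 0.035 m and x of hinge in the frame of chisel_narrow above 0.02 m and contact force between the fingers and chisel_narrow below 0.05 N and x of punch_centre in the frame of case between -0.018 and 0.018 m and y of punch_centre in the frame of case between -0.105 and 0.105 m and z of punch_centre in the frame of case between 0.026 and 0.035 m and x of hinge in the frame of punch_centre above 0.02 m and contact force between the fingers and punch_centre below 0.05 N and x of punch_drift in the frame of case between -0.018 and 0.018 m and y of punch_drift in the frame of case between -0.105 and 0.105 m and z of punch_drift in the frame of case between 0.026 and 0.035 m and x of hinge in the frame of punch_drift above 0.02 m and contact force between the fingers and punch_drift below 0.05 N and x of stowed1 in the frame of case between -0.018 and 0.018 m and y of stowed1 in the frame of case between -0.105 and 0.105 m and z of stowed1 in the frame of case between 0.026 and 0.035 m and x of hinge in the frame of stowed1 above 0.02 m and contact force between the fingers and stowed1 below 0.05 N and x of stowed3 in the frame of case between -0.018 and 0.018 m and y of stowed3 in the frame of case between -0.105 and 0.105 m and z of stowed3 in the frame of case between 0.026 and 0.035 m and x of hinge in the frame of stowed3 above 0.02 m and contact force between the fingers and stowed3 below 0.05 N and x of stowed4 in the frame of case between -0.018 and 0.018 m and y of stowed4 in the frame of case between -0.105 and 0.105 m and z of stowed4 in the frame of case between 0.026 and 0.035 m and x of hinge in the frame of stowed4 above 0.02 m and contact force between the fingers and stowed4 below 0.05 N), for 0.3 s.
4. the lid is shut (value of joint lid between -1 and 0.03 rad), for 0.3 s.
At the end, for the whole second after the job is handed in: the lid is shut and stays latched (within 0.03 rad) and every tool lies at rest in the notches of both racks: axis 26 to 35 mm above the case underside, within 0.10 rad of the case x axis, mid-length within 18 mm of midway between the racks, working end towards the hinge (all of step 4 and x of chisel_wide in the frame of case between -0.018 and 0.018 m and y of chisel_wide in the frame of case between -0.105 and 0.105 m and z of chisel_wide in the frame of case between 0.026 and 0.035 m and angle between the x axis of each of chisel_wide, chisel_narrow, punch_centre, punch_drift, stowed1, stowed3, stowed4 and the x axis of case, either way round below 0.1 rad and x of hinge in the frame of chisel_wide above 0.02 m and linear speed of each of chisel_wide, chisel_narrow, punch_centre, punch_drift, stowed1, stowed3, stowed4 below 0.03 m/s and contact force between the fingers and chisel_wide below 0.05 N and x of chisel_narrow in the frame of case between -0.018 and 0.018 m and y of chisel_narrow in the frame of case between -0.105 and 0.105 m and z of chisel_narrow in the frame of case between 0.026 and 0.035 m and x of hinge in the frame of chisel_narrow above 0.02 m and contact force between the fingers and chisel_narrow below 0.05 N and x of punch_centre in the frame of case between -0.018 and 0.018 m and y of punch_centre in the frame of case between -0.105 and 0.105 m and z of punch_centre in the frame of case between 0.026 and 0.035 m and x of hinge in the frame of punch_centre above 0.02 m and contact force between the fingers and punch_centre below 0.05 N and x of punch_drift in the frame of case between -0.018 and 0.018 m and y of punch_drift in the frame of case between -0.105 and 0.105 m and z of punch_drift in the frame of case between 0.026 and 0.035 m and x of hinge in the frame of punch_drift above 0.02 m and contact force between the fingers and punch_drift below 0.05 N and x of stowed1 in the frame of case between -0.018 and 0.018 m and y of stowed1 in the frame of case between -0.105 and 0.105 m and z of stowed1 in the frame of case between 0.026 and 0.035 m and x of hinge in the frame of stowed1 above 0.02 m and contact force between the fingers and stowed1 below 0.05 N and x of stowed3 in the frame of case between -0.018 and 0.018 m and y of stowed3 in the frame of case between -0.105 and 0.105 m and z of stowed3 in the frame of case between 0.026 and 0.035 m and x of hinge in the frame of stowed3 above 0.02 m and contact force between the fingers and stowed3 below 0.05 N and x of stowed4 in the frame of case between -0.018 and 0.018 m and y of stowed4 in the frame of case between -0.105 and 0.105 m and z of stowed4 in the frame of case between 0.026 and 0.035 m and x of hinge in the frame of stowed4 above 0.02 m and contact force between the fingers and stowed4 below 0.05 N); the robot touches nothing.
It fails at once if the lid is slammed: it closes faster than 2 rad/s while more than 0.2 rad open (value of joint lid above 0.2 rad and velocity of joint lid below -2 rad/s).
It fails at once if the lid is flung back: it opens faster than 2.5 rad/s beyond 1.2 rad (value of joint lid above 1.2 rad and velocity of joint lid above 2.5 rad/s).
It fails at once if a bystander is moved by more than 40 mm (distance of any of offcut, marker, nut, tape from where it was at the start of the episode above 0.04 m).
Of chisel_wide, chisel_narrow, punch_centre, punch_drift only 2 to 4 are there at a start; the rules pass over those that are not, and their reading is None.
Of stowed1, stowed3, stowed4 only 1 to 1 are there at a start; the rules pass over those that are not, and their reading is None.
At some moment in a run one of chisel_wide, chisel_narrow, punch_centre, punch_drift may be knocked a few centimetres aside while the robot is not near it.
It also fails if it takes over 210 s, if anything falls off the work surface, if the arm or the gripper's body presses on something with over 40 N, if the wrist force passes 120 N, or if a joint passes its speed limit or range.

## Working session

There is one attempt and no reset: what is moved stays moved. The work goes in short steps, Python scripts to look and compute and a tool call to move; the robot and the scene stay as the last step left them, time stands still between calls to the robot, and variables do not carry over. Pictures are saved under pics/ and viewed, at most 14 in all, crops included, and the job is handed in when it is done.

Besides the shell and the picture viewer there is one more tool, called after "Call:" as name(argument=value, ...), one argument or row to a line, values as JSON. send_rows: Moves the arm, as the interface text tells. Its arguments: {"type":"object","properties":{"rows":{"type":"array"},"jaw":{"type":"number"},"newtons":{"type":"number"}},"required":["rows"]}

```bash
mkdir -p pics
cat > h.py <<'E'
from cell import *
import numpy as np, cv2
def snap(cam,name):
    f=grab_frame(cam); cv2.imwrite('pics/'+name,f['image'][:,:,::-1]); return f
def ray(f,xy):
    T=np.array(f['world_from_camera']); d=np.array([(xy[0]-f['cx'])/f['fx'],(xy[1]-f['cy'])/f['fy'],1.])
    return T[:3,3],T[:3,:3]@d
def onz(f,xy,z):
    o,d=ray(f,xy); return o+d*(z-o[2])/d[2]
def proj(f,p):
    T=np.array(f['world_from_camera']); c=T[:3,:3].T@(np.array(p)-T[:3,3]); return np.array([f['fx']*c[0]/c[2]+f['cx'],f['fy']*c[1]/c[2]+f['cy']])
E
python3 - <<'E'
from h import *
np.set_printoptions(precision=4,suppress=True)
s=get_state()
for k,v in s.items(): print(k,np.array(v).tolist() if k!='tool_rot' else np.array(v))
for c in ('scene','top'):
    f=snap(c,c+'0.png'); print(c,f['fx'],f['cx'],f['cy']);print(np.array(f['world_from_camera']))
    for n,z in [('case',.0),('release_top',.066),('lid_edge',.058),('hinge',.048),('mat',0),('chisel_wide',.009),('chisel_narrow',.009),('punch_centre',.009),('punch_drift',.009),('offcut',.003),('marker',.003),('nut',.003),('tape',0)]:
        for r in spot_point(c,n)[:3]: print(n,round(r['conf'],2),np.round(r['xy'],1),onz(f,r['xy'],z)[:2])
E
```

```text
time_s 0.0
qpos [-70.07332594164654, 26.83728996135484, -0.664710285315359, 91.87841111222458, 0.34452718526827425, 61.38548061117924, -3.2237116047975944]
qd [-0.027916943217721268, 0.04038075976878911, -0.09363429558988143, 0.052134791733617104, -0.02405804604811005, 0.09758081864209242, -0.03775174124080151]
effort [-0.0007559631376352627, -52.05759286880493, -0.01261147961486131, -24.3736070394516, -0.05665011936798692, 0.017411261214874685, 0.0001766062359820353]
position [0.24745070626210727, 0.600452385436584, 0.2136438639099254]
tool_rot [[-0.9246  0.3809 -0.0005]
 [ 0.3809  0.9246 -0.0016]
 [-0.0001 -0.0017 -1.    ]]
ft_force [-0.07883422401441065, -0.41665986348754713, -0.16147945055003327]
wrist_torque [0.0436855923103425, -0.014942649816508813, -0.04656132780254733]
gripper_force 0.0
finger_gap 0.999800923519247
scene 504.9389006385833 320.5269095835289 240.71533163568873
[[-0.8535  0.3772 -0.3596  0.8954]
 [ 0.521   0.6026 -0.6045  0.7568]
 [-0.0113 -0.7033 -0.7108  0.8744]
 [ 0.      0.      0.      1.    ]]
case 0.74 [261.5 210.4] [ 0.5252 -0.1626]
release_top 0.46 [29
[... 1046 characters left out ...]
 0.9 [427.6 201.9] [ 0.5983 -0.1523]
hinge 0.64 [318.6 184.5] [0.6426 0.1066]
mat 0.7 [285.7 237.5] [0.5186 0.191 ]
mat 0.44 [370.3 156.1] [ 0.7211 -0.0215]
chisel_wide 0.69 [294.8 244.8] [0.4999 0.1675]
chisel_narrow 0.77 [202.  343.5] [0.2573 0.3978]
chisel_narrow 0.68 [238.1 238.7] [0.5159 0.3088]
chisel_narrow 0.67 [166.9 207.9] [0.5944 0.4885]
punch_centre 0.75 [327.1 230.6] [0.5345 0.0874]
punch_centre 0.16 [253.5 183.8] [0.6529 0.2704]
punch_drift 0.56 [270.4 234.5] [0.5258 0.2281]
offcut 0.7 [257.1 187. ] [0.6458 0.2624]
marker 0.6 [320.1 183.5] [0.6529 0.1043]
marker 0.25 [438.1 262.9] [ 0.4534 -0.1849]
nut 0.46 [273.4 286.8] [0.3961 0.2215]
tape 0.76 [369.5 154.7] [ 0.7246 -0.0195]
```

Run:
```python
import cv2
a=cv2.imread('pics/top0.png')
cv2.imwrite('pics/top0z.png',cv2.resize(a[130:370,150:470],None,fx=2.5,fy=2.5,interpolation=cv2.INTER_CUBIC))
```

```text
(no output)
```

View pics/scene0.png

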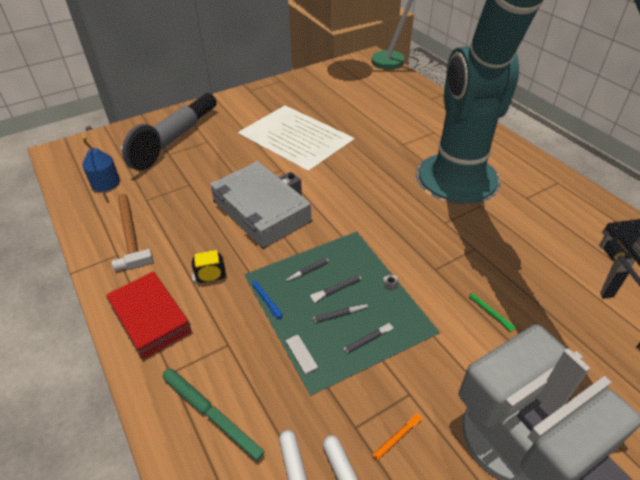

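View pics/top0z.png

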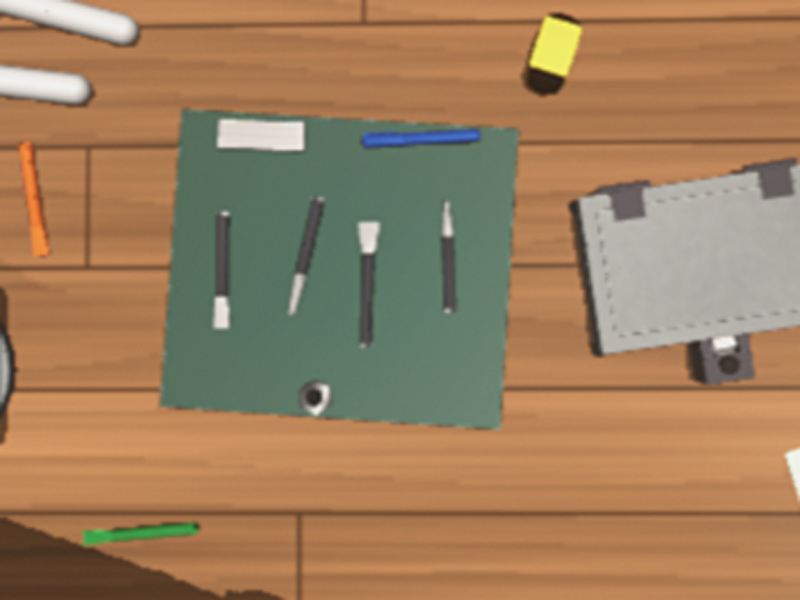

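The scene shows all four tools on the mat. In the zoomed view the working ends point down (−x) for narrow (222,270) and drift (305,255), and up (+x) for wide (368,285) and centre (447,257). The case is shut, with its button at (727,362). The green and orange look-alikes lie off the mat.

```bash
cat >> h.py <<'E'
import json
def rel(targets):
    """targets: list of (x,y,z,yaw of tool x deg or None); prints translation/rotation in tool axes now"""
    s=get_state(); R=np.array(s['tool_rot']); p=np.array(s['position'])
    yaw=np.degrees(np.arctan2(R[1,0],R[0,0])); print('at',np.round(p,4),'yaw',round(yaw,1),'q7',round(s['qpos'][6],1),'F',np.round(s['ft_force'],1),'gap',round(s['finger_gap'],3),'t',s['time_s'])
    for t in targets:
        d=R.T@(np.array(t[:3])-p)*100
        dy=0 if t[3] is None else (t[3]-yaw)
        print(t,'->',np.round(d,2),'rotz',round(-dy,1))
def cyaw(a,b): return np.degrees(np.arctan2(b[1]-a[1],b[0]-a[0]))
def bars(cam='top',z=.009,names=('chisel_wide','chisel_narrow','punch_centre','punch_drift')):
    f=grab_frame(cam)
    for n in names:
        for r in regions_of(cam,n)[:3]:
            m=r['pixels']; v,u=np.nonzero(m)
            P=np.array([onz(f,(a,b),z)[:2] for a,b in zip(u,v)])
            if len(P)<20: continue
            (c,wh,ang)=cv2.minAreaRect(P.astype(np.float32)); e=np.linalg.svd(P-P.mean(0),full_matrices=False)[2][0]
            t=(P-P.mean(0))@e; mid=P.mean(0)+e*(t.max()+t.min())/2
            print(n,round(r['conf'],2),'mid',np.round(mid,4),'cen',np.round(P.mean(0),4),'axis',round(np.degrees(np.arctan2(e[1],e[0])),1),'len',round(np.ptp(t),3))
E
python3 - <<'E'
from h import *
import cell
print([k for k in dir(cell) if not k.startswith('__')], getattr(cell,'hold_point_z',None))
bars()
f=grab_frame('top')
for n,z in (('lid_edge',.058),('mat',.003)):
    r=regions_of('top',n)
    if r:
        m=r[0]['pixels'].astype(np.uint8)
        c=max(cv2.findContours(m,0,1)[0],key=cv2.contourArea)[:,0]
        P=np.array([onz(f,q,z)[:2] for q in c]); print(n,cv2.minAreaRect(P.astype(np.float32)*1000))
g=grab_frame('scene')
# triangulate
for n in ('release_top','lid_edge','hinge'):
    A=spot_point('top',n); B=spot_point('scene',n)
    if A and B:
        o1,d1=ray(f,A[0]['xy']);o2,d2=ray(g,B[0]['xy'])
        k=np.linalg.lstsq(np.stack([d1,-d2],1),o2-o1,rcond=None)[0]; print(n,o1+k[0]*d1,o2+k[1]*d2)
rel([(.42,-.176,.15,None)])
E
```

```text
['IKError', 'get_state', 'grab_frame', 'hand_in', 'hold_point_z', 'regions_of', 'spot_in', 'spot_point'] 0.0187
chisel_wide 0.69 mid [0.5044 0.164 ] cen [0.5083 0.1639] axis 178.8 len 0.119
chisel_narrow 0.7 mid [ 0.4221 -0.1911] cen [ 0.4221 -0.1911] axis 60.3 len 0.014
chisel_narrow 0.64 mid [0.5917 0.4994] cen [0.5898 0.4991] axis -170.9 len 0.113
chisel_narrow 0.51 mid [0.2591 0.3893] cen [0.2591 0.3893] axis -84.9 len 0.113
punch_centre 0.51 mid [0.5298 0.084 ] cen [0.5247 0.0838] axis -178.1 len 0.107
punch_drift 0.49 mid [0.5348 0.225 ] cen [0.5361 0.2247] axis 166.3 len 0.102
lid_edge ((520.341552734375, -163.71273803710938), (156.2254638671875, 231.05950927734375), 8.389630317687988)
release_top [ 0.41991034 -0.18343811  0.0602716 ] [ 0.42940656 -0.18899906  0.06129831]
lid_edge [ 0.44698406 -0.20783017 -0.07796608] [ 0.4969371  -0.23330428 -0.07234693]
hinge [ 0.59600687 -0.15706501  0.02670879] [ 0.59925167 -0.15883436  0.02748725]
at [0.2476 0.601  0.2146] yaw 157.6 q7 -3.2 F [0.3 0.3 0.2] gap 0.996 t 2.15
(0.42, -0.176, 0.15, None) -> [-45.54 -65.27   6.46] rotz 0
```

Call:
send_rows(
  rows=[
    {"translation":[-27,-10.5,0],"rotation":[0,0,50]},
    {"translation":[-27,-10.5,0],"rotation":[0,0,50]},
    {"translation":[-27,-10.5,0],"rotation":[0,0,50]},
    {"translation":[-27,-10.5,0],"rotation":[0,0,50]},
    {"translation":[-27,-10.5,0],"rotation":[0,0,50]},
  ],
  jaw=1,
  newtons=15,
)

```text
time_s: 2.78
position: [0.4599, 0.3981, 0.215]
tool_rot: [[-0.295, 0.956, 0.001], [0.956, 0.295, -0.0], [-0.001, 0.001, -1.0]]
ft_force: [0.6, -0.1, 0.4]
finger_gap: 0.48
gripper_force: 0.0
```

Call:
send_rows(
  rows=[
    {"translation":[-27,-7.3,0],"rotation":[0,0,50]},
    {"translation":[-27,-7.3,0],"rotation":[0,0,50]},
    {"translation":[-27,-7.3,0],"rotation":[0,0,50]},
    {"translation":[-27,-7.3,0],"rotation":[0,0,50]},
    {"translation":[-27,-7.3,0],"rotation":[0,0,50]},
  ],
)

```text
time_s: 3.4
position: [0.4694, 0.1181, 0.215]
tool_rot: [[0.543, 0.84, 0.001], [0.84, -0.543, 0.0], [0.001, 0.0, -1.0]]
ft_force: [0.1, 0.8, 0.8]
finger_gap: 0.005
gripper_force: 0.0
```

Call:
send_rows(
  rows=[
    {"translation":[-24.4,11.9,0],"rotation":[0,0,49]},
    {"translation":[-24.4,11.9,0],"rotation":[0,0,49]},
    {"translation":[-24.4,11.9,0],"rotation":[0,0,49]},
    {"translation":[-24.4,11.9,0],"rotation":[0,0,49]},
    {"translation":[-24.4,11.9,0],"rotation":[0,0,49]},
  ],
)

```text
time_s: 4.03
position: [0.4383, -0.1519, 0.2152]
tool_rot: [[0.99, 0.14, 0.001], [0.14, -0.99, -0.0], [0.001, 0.001, -1.0]]
ft_force: [0.4, -0.2, 0.0]
finger_gap: 0.008
gripper_force: 0.0
```

Run:
```python
from h import *
rel([(.422,-.178,.09,8.6)])
```

```text
at [ 0.4383 -0.1519  0.2152] yaw 8.0 q7 -57.0 F [ 0.4 -0.2  0. ] gap 0.008 t 4.025
(0.422, -0.178, 0.09, 8.6) -> [-2.    2.35 12.52] rotz -0.6
```

Call:
send_rows(
  rows=[
    {"translation":[-2.0,2.35,5],"rotation":[0,0,-0.6]},
    {"translation":[-2.0,2.35,10],"rotation":[0,0,-0.6]},
    {"translation":[-2.0,2.35,13],"rotation":[0,0,-0.6]},
    {"translation":[-2.0,2.35,14.5],"rotation":[0,0,-0.6]},
    {"translation":[-2.0,2.35,14.5],"rotation":[0,0,-0.6]},
  ],
)

```text
time_s: 4.65
position: [0.4227, -0.1745, 0.0694]
tool_rot: [[0.987, 0.16, -0.001], [0.16, -0.987, 0.0], [-0.001, -0.0, -1.0]]
ft_force: [-0.8, 0.2, 0.6]
finger_gap: 0.005
gripper_force: 0.0
```

Call:
send_rows(
  rows=[
    {"translation":[0,0,0.3]},
    {"translation":[0,0,0.5]},
    {"translation":[0,0,0.7]},
    {"translation":[0,0,0.9]},
    {"translation":[0,0,0.9]},
  ],
)

```text
$.rows[0]: bad value
```

Run:
```python
from h import *
rel([(.422,-.178,.09,8.6)])
f=snap('scene','s1.png'); a=cv2.imread('pics/s1.png'); cv2.imwrite('pics/s1.png',cv2.resize(a[100:320,170:460],None,fx=2.5,fy=2.5))
```

```text
at [ 0.4227 -0.1745  0.0694] yaw 9.2 q7 -36.5 F [-0.8  0.2  0.6] gap 0.005 t 4.65
(0.422, -0.178, 0.09, 8.6) -> [-0.13  0.34 -2.06] rotz 0.6
```

View pics/s1.png

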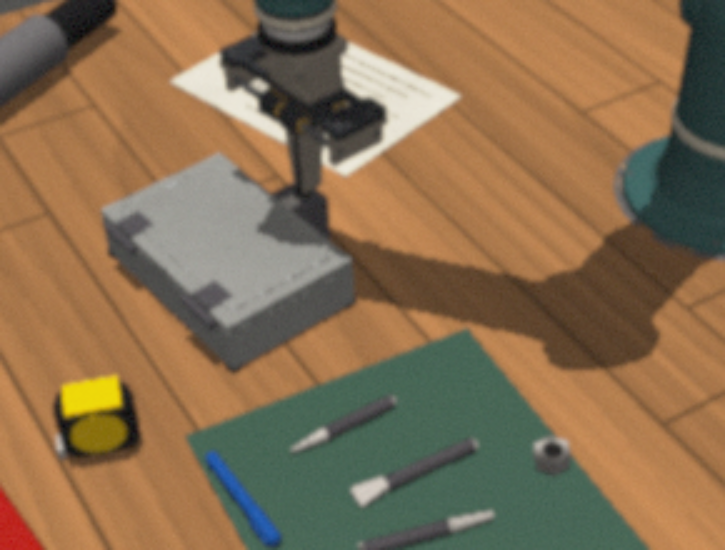

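The fingers are above the button housing at about (305,195) and the lid is still shut. Each row needs both fields.

Call:
send_rows(
  rows=[
    {"translation":[0,0.3,0.3],"rotation":[0,0,0]},
    {"translation":[0,0.3,0.5],"rotation":[0,0,0]},
    {"translation":[0,0.3,0.7],"rotation":[0,0,0]},
    {"translation":[0,0.3,0.9],"rotation":[0,0,0]},
    {"translation":[0,0.3,0.9],"rotation":[0,0,0]},
  ],
)

```text
time_s: 5.32
position: [0.4244, -0.1778, 0.061]
tool_rot: [[0.987, 0.16, 0.002], [0.16, -0.987, -0.001], [0.002, 0.001, -1.0]]
ft_force: [1.8, -1.0, 5.4]
finger_gap: 0.006
gripper_force: 1.9
```

Run:
```python
from h import *
rel([(.422,-.178,.09,8.6)])
f=snap('scene','s2.png'); a=cv2.imread('pics/s2.png'); cv2.imwrite('pics/s2.png',cv2.resize(a[100:320,170:460],None,fx=2.5,fy=2.5))
```

```text
at [ 0.4244 -0.1778  0.061 ] yaw 9.2 q7 -35.2 F [ 1.8 -1.   5.4] gap 0.006 t 5.325
(0.422, -0.178, 0.09, 8.6) -> [-0.23 -0.02 -2.9 ] rotz 0.6
```

View pics/s2.png

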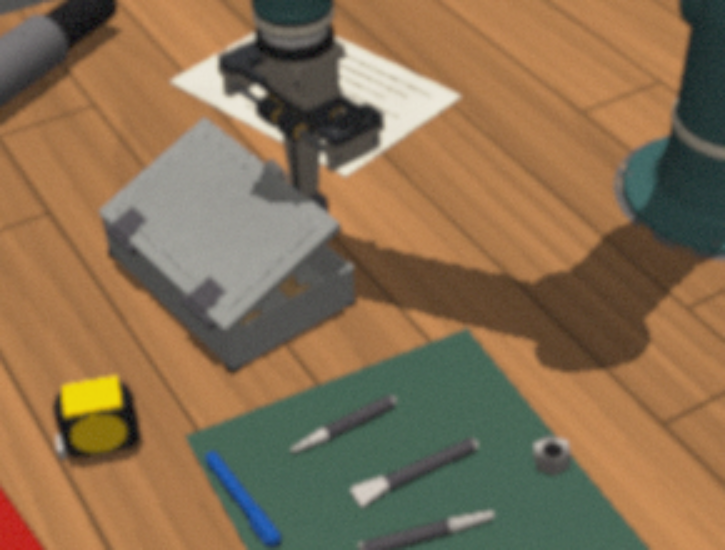

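The lid popped up, with its front corner at about (340,225). Next I back off, step sideways to clear the catch, and swing it back along the arc.

Call:
send_rows(
  rows=[
    {"translation":[-0.5,0,-1.5],"rotation":[0,0,0]},
    {"translation":[-0.5,0,-4.4],"rotation":[0,0,0]},
    {"translation":[-0.5,-4.5,-4.4],"rotation":[0,0,0]},
    {"translation":[0,-4.5,-4.4],"rotation":[0,0,0]},
    {"translation":[0,-4.5,-4.4],"rotation":[0,0,0]},
  ],
)

```text
time_s: 6.0
position: [0.4159, -0.1329, 0.1048]
tool_rot: [[0.987, 0.161, -0.0], [0.161, -0.987, 0.0], [-0.0, -0.0, -1.0]]
ft_force: [-0.0, -0.8, -0.6]
finger_gap: 0.005
gripper_force: 0.0
```

Run:
```python
from h import *
rel([])
f=snap('scene','s3.png'); a=cv2.imread('pics/s3.png'); cv2.imwrite('pics/s3.png',cv2.resize(a[80:300,170:460],None,fx=2.5,fy=2.5))
```

```text
at [ 0.4159 -0.1329  0.1048] yaw 9.3 q7 -46.0 F [-0.  -0.8 -0.6] gap 0.005 t 6.0
```

View pics/s3.png

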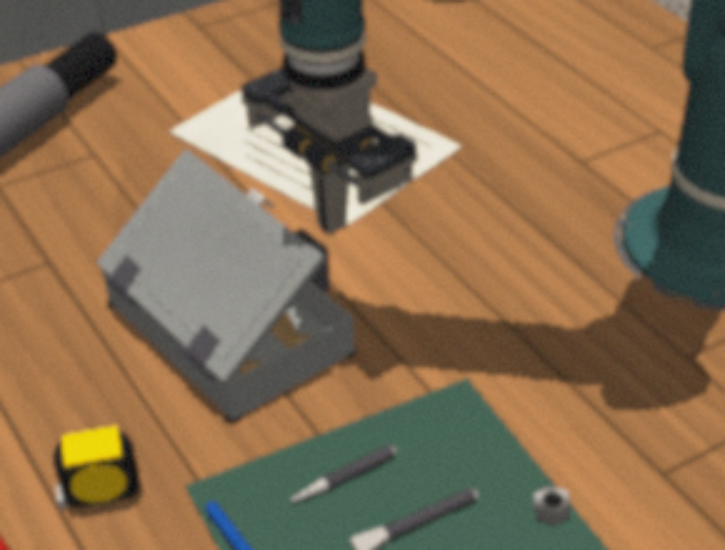

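The lid stands at about 0.6 rad, and the finger is in front of its edge at (330,215).

Call:
send_rows(
  rows=[
    {"translation":[2.5,0,0.4],"rotation":[0,0,0]},
    {"translation":[4.4,0,0.4],"rotation":[0,0,0]},
    {"translation":[5.0,0,-0.5],"rotation":[0,0,0]},
    {"translation":[6.0,0,-1.6],"rotation":[0,0,0]},
    {"translation":[7.15,0,-2.55],"rotation":[0,0,0]},
  ],
)

```text
time_s: 6.68
position: [0.4866, -0.1222, 0.1311]
tool_rot: [[0.987, 0.159, -0.0], [0.159, -0.987, 0.0], [-0.0, -0.0, -1.0]]
ft_force: [-1.9, -1.1, 1.0]
finger_gap: 0.003
gripper_force: 0.8
```

Call:
send_rows(
  rows=[
    {"translation":[1.2,0,-0.85],"rotation":[0,0,0]},
    {"translation":[2.5,0,-1.6],"rotation":[0,0,0]},
    {"translation":[3.9,0,-2.2],"rotation":[0,0,0]},
    {"translation":[5.3,0,-2.7],"rotation":[0,0,0]},
    {"translation":[6.8,0,-3.0],"rotation":[0,0,0]},
  ],
)

```text
time_s: 7.3
position: [0.5549, -0.1104, 0.1602]
tool_rot: [[0.987, 0.16, -0.0], [0.16, -0.987, -0.0], [-0.0, 0.0, -1.0]]
ft_force: [-1.2, -0.7, 0.4]
finger_gap: 0.008
gripper_force: 0.6
```

Call:
send_rows(
  rows=[
    {"translation":[1.2,0,-0.2],"rotation":[0,0,0]},
    {"translation":[2.4,0,-0.2],"rotation":[0,0,0]},
    {"translation":[3.4,0,-0.1],"rotation":[0,0,0]},
    {"translation":[4.3,0,0],"rotation":[0,0,0]},
    {"translation":[5.1,0,0],"rotation":[0,0,0]},
  ],
)

```text
time_s: 7.92
position: [0.6041, -0.1024, 0.1596]
tool_rot: [[0.987, 0.16, -0.001], [0.16, -0.987, 0.0], [-0.001, -0.0, -1.0]]
ft_force: [-2.1, -0.9, -0.7]
finger_gap: 0.005
gripper_force: 0.8
```

Run:
```python
from h import *
rel([])
f=snap('scene','s4.png'); a=cv2.imread('pics/s4.png'); cv2.imwrite('pics/s4.png',cv2.resize(a[80:300,170:460],None,fx=2.5,fy=2.5))
```

```text
at [ 0.6041 -0.1024  0.1596] yaw 9.2 q7 -53.4 F [-2.1 -0.9 -0.7] gap 0.005 t 7.925
```

View pics/s4.png

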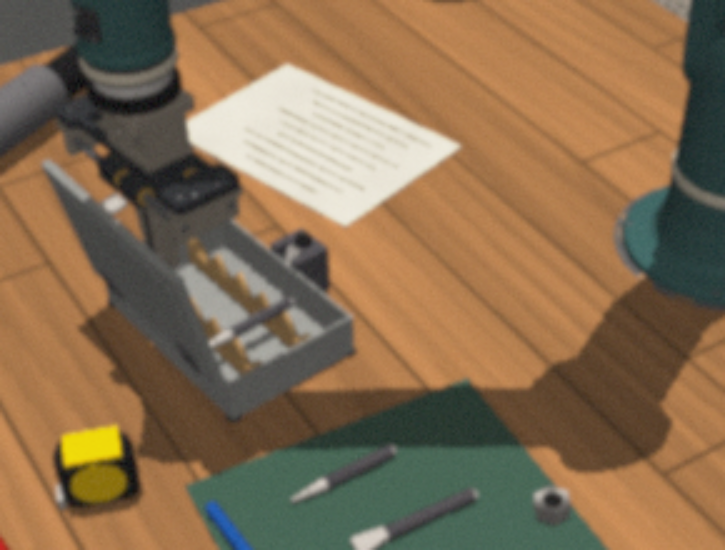

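The lid is nearly back, and the stowed punch lies in pair 4 or so at about (250,325). I push until I feel the stop.

Call:
send_rows(
  rows=[
    {"translation":[0.2,0,0],"rotation":[0,0,0]},
    {"translation":[0.4,0,0],"rotation":[0,0,0]},
    {"translation":[0.5,0,0],"rotation":[0,0,0]},
    {"translation":[0.5,0,0],"rotation":[0,0,0]},
    {"translation":[0.5,0,0],"rotation":[0,0,0]},
  ],
)

```text
time_s: 8.6
position: [0.6083, -0.1017, 0.1599]
tool_rot: [[0.987, 0.16, -0.002], [0.16, -0.987, 0.0], [-0.001, -0.001, -1.0]]
ft_force: [-5.7, -0.5, -0.4]
finger_gap: 0.002
gripper_force: 2.5
```

Call:
send_rows(
  rows=[
    {"translation":[-1,0,0],"rotation":[0,0,0]},
    {"translation":[-4,0,0],"rotation":[0,0,0]},
    {"translation":[-9,0,-4],"rotation":[0,0,0]},
    {"translation":[-14,0,-8],"rotation":[0,0,0]},
    {"translation":[-18,0,-9],"rotation":[0,0,0]},
  ],
)

```text
time_s: 9.22
position: [0.4318, -0.1314, 0.2521]
tool_rot: [[0.987, 0.159, 0.006], [0.159, -0.987, 0.001], [0.006, 0.0, -1.0]]
ft_force: [0.0, 0.3, 0.9]
finger_gap: 0.006
gripper_force: 0.0
```

Call:
send_rows(
  rows=[
    {"translation":[-3,-5,0],"rotation":[0,0,0]},
    {"translation":[-3,-10,0],"rotation":[0,0,0]},
    {"translation":[-3,-10,0],"rotation":[0,0,0]},
    {"translation":[-3,-10,0],"rotation":[0,0,0]},
    {"translation":[-3,-10,0],"rotation":[0,0,0]},
  ],
  jaw=0.55,
)

```text
time_s: 9.85
position: [0.3864, -0.0376, 0.2502]
tool_rot: [[0.987, 0.158, 0.001], [0.158, -0.987, -0.0], [0.001, 0.0, -1.0]]
ft_force: [-0.2, -0.1, 0.8]
finger_gap: 0.448
gripper_force: 0.0
```

Run:
```python
from h import *
rel([]); bars()
f=snap('top','t5.png'); a=cv2.imread('pics/t5.png'); cv2.imwrite('pics/t5.png',cv2.resize(a[150:340,220:500],None,fx=2.8,fy=2.8,interpolation=cv2.INTER_CUBIC))
for n,z in (('racks',.0305),('stowed1',.0305),('stowed3',.0305),('stowed4',.0305),('release_top',.066),('hinge',.048)):
    for r in spot_point('top',n)[:1]:print(n,round(r['conf'],2),np.round(r['xy']),onz(f,r['xy'],z)[:2])
```

```text
at [ 0.3864 -0.0376  0.2502] yaw 9.1 q7 -84.5 F [-0.2 -0.1  0.8] gap 0.448 t 9.85
chisel_wide 0.51 mid [0.5032 0.1642] cen [0.5085 0.1641] axis 179.4 len 0.121
chisel_narrow 0.83 mid [0.5919 0.4991] cen [0.5918 0.4991] axis -170.8 len 0.113
chisel_narrow 0.62 mid [0.2589 0.3904] cen [0.2581 0.3989] axis 95.4 len 0.11
chisel_narrow 0.56 mid [0.519 0.309] cen [0.5192 0.309 ] axis -179.8 len 0.112
punch_centre 0.74 mid [0.5274 0.0839] cen [0.5192 0.0837] axis -178.2 len 0.112
punch_drift 0.52 mid [0.5337 0.2256] cen [0.5383 0.2245] axis 166.6 len 0.116
punch_drift 0.19 mid [0.5151 0.192 ] cen [0.5151 0.1907] axis -90.2 len 0.353
racks 0.98 [429. 231.] [ 0.53091854 -0.15847501]
stowed1 0.54 [416. 235.] [ 0.5205302  -0.12579894]
stowed3 0.54 [416. 235.] [ 0.5205302  -0.12579894]
stowed4 0.54 [416. 235.] [ 0.5205302  -0.12579894]
release_top 0.44 [440. 278.] [ 0.41870859 -0.17586858]
hinge 0.79 [427. 201.] [ 0.60091876 -0.15002492]
```

View pics/t5.png

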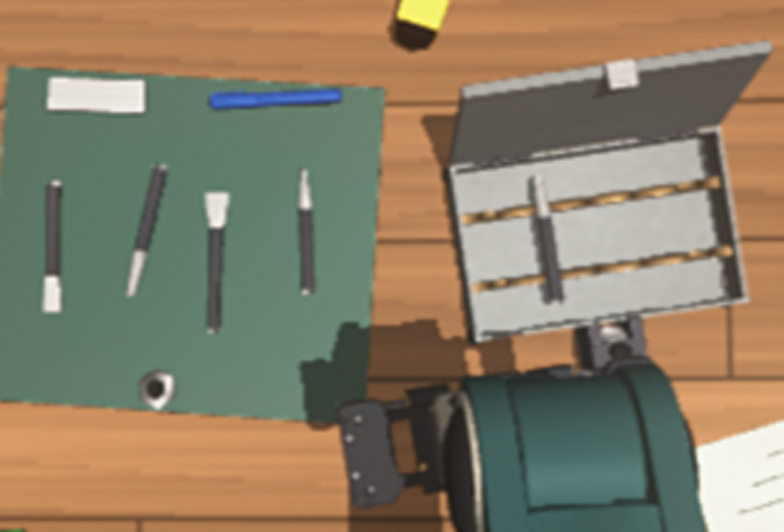

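The lid is back on its stop, and the stowed punch is in pair 4 (545,240). Pairs 1, 2, 3 and 5 are free. I start with the centre punch.

Run:
```python
from h import *
rel([(.528,.0837,.0045,1.8)])
```

```text
at [ 0.3858 -0.0366  0.2501] yaw 9.2 q7 -84.5 F [ 0.1  0.5 -0.3] gap 0.45 t 10.45
(0.528, 0.0837, 0.0045, 1.8) -> [15.96 -9.6  24.56] rotz 7.4
```

Call:
send_rows(
  rows=[
    {"translation":[6,-3.5,6],"rotation":[0,0,7.4]},
    {"translation":[11,-7,12],"rotation":[0,0,7.4]},
    {"translation":[15.95,-9.6,17],"rotation":[0,0,7.4]},
    {"translation":[15.95,-9.6,19],"rotation":[0,0,7.4]},
    {"translation":[15.95,-9.6,20],"rotation":[0,0,7.4]},
  ],
  jaw=0.65,
  newtons=30,
)

```text
time_s: 11.08
position: [0.5278, 0.0853, 0.0465]
tool_rot: [[0.999, 0.034, -0.003], [0.034, -0.999, -0.002], [-0.004, 0.002, -1.0]]
ft_force: [-0.3, 0.8, 0.6]
finger_gap: 0.348
gripper_force: 0.0
```

Run:
```python
from h import *
rel([(.528,.0837,.0045,1.8)])
```

```text
at [0.5278 0.0853 0.0465] yaw 2.0 q7 -74.9 F [-0.3  0.8  0.6] gap 0.348 t 11.075
(0.528, 0.0837, 0.0045, 1.8) -> [0.03 0.15 4.2 ] rotz 0.2
```

Call:
send_rows(
  rows=[
    {"translation":[0,0,2],"rotation":[0,0,0]},
    {"translation":[0,0,3.5],"rotation":[0,0,0]},
    {"translation":[0,0,4.4],"rotation":[0,0,0]},
    {"translation":[0,0,4.4],"rotation":[0,0,0]},
    {"translation":[0,0,4.4],"rotation":[0,0,0]},
  ],
)

```text
time_s: 11.7
position: [0.5285, 0.0837, 0.0069]
tool_rot: [[1.0, 0.031, 0.001], [0.031, -1.0, 0.001], [0.001, -0.001, -1.0]]
ft_force: [-0.3, -0.3, 0.3]
finger_gap: 0.354
gripper_force: 0.0
```

Call:
send_rows(
  rows=[
    {"translation":[0,0,0],"rotation":[0,0,0]},
    {"translation":[0,0,0],"rotation":[0,0,0]},
    {"translation":[0,0,0],"rotation":[0,0,0]},
    {"translation":[0,0,0],"rotation":[0,0,0]},
    {"translation":[0,0,0],"rotation":[0,0,0]},
  ],
  jaw=1,
)

```text
time_s: 12.32
position: [0.5282, 0.0838, 0.0064]
tool_rot: [[1.0, 0.031, 0.0], [0.031, -1.0, 0.0], [0.001, -0.0, -1.0]]
ft_force: [-0.6, -0.6, 6.2]
finger_gap: 0.124
gripper_force: 30.0
```

Call:
send_rows(
  rows=[
    {"translation":[0,0,-3],"rotation":[0,0,0]},
    {"translation":[0,0,-7],"rotation":[0,0,0]},
    {"translation":[0,0,-11],"rotation":[0,0,0]},
    {"translation":[0,0,-13],"rotation":[0,0,0]},
    {"translation":[0,0,-13],"rotation":[0,0,0]},
  ],
)

```text
time_s: 12.95
position: [0.5286, 0.0842, 0.137]
tool_rot: [[0.999, 0.032, 0.002], [0.032, -0.999, 0.001], [0.002, -0.001, -1.0]]
ft_force: [-0.6, 0.1, -1.1]
finger_gap: 0.121
gripper_force: 30.0
```

```bash
cat >> h.py <<'E'
def case(x,y,O=(.525,-.164),a=8.6):
    a=np.radians(a); return O[0]+x*np.cos(a)-y*np.sin(a), O[1]+x*np.sin(a)+y*np.cos(a)
E
python3 - <<'E'
from h import *
rel([(*case(.004,-.08),.026,8.4)])
E
```

```text
at [0.5286 0.0842 0.137 ] yaw 1.8 q7 -80.6 F [-0.6  0.1 -1.1] gap 0.121 t 12.95
(np.float64(0.5409178529996848), np.float64(-0.24250236910998563), 0.026, 8.4) -> [ 0.16 32.7  11.06] rotz -6.6
```

Call:
send_rows(
  rows=[
    {"translation":[0.1,6,0],"rotation":[0,0,-6.6]},
    {"translation":[0.1,12,0],"rotation":[0,0,-6.6]},
    {"translation":[0.15,18,0],"rotation":[0,0,-6.6]},
    {"translation":[0.15,24,0],"rotation":[0,0,-6.6]},
    {"translation":[0.15,30,0],"rotation":[0,0,-6.6]},
  ],
)

```text
time_s: 13.58
position: [0.538, -0.2174, 0.1343]
tool_rot: [[0.989, 0.147, -0.002], [0.147, -0.989, 0.001], [-0.002, -0.001, -1.0]]
ft_force: [0.9, -0.1, 0.2]
finger_gap: 0.124
gripper_force: 30.0
```

Call:
send_rows(
  rows=[
    {"translation":[-0.3,2.7,0],"rotation":[0,0,0]},
    {"translation":[-0.3,2.7,3],"rotation":[0,0,0]},
    {"translation":[-0.3,2.7,6],"rotation":[0,0,0]},
    {"translation":[-0.3,2.7,6],"rotation":[0,0,0]},
    {"translation":[-0.3,2.7,6],"rotation":[0,0,0]},
  ],
)

```text
time_s: 14.2
position: [0.5398, -0.2435, 0.0761]
tool_rot: [[0.989, 0.146, -0.0], [0.146, -0.989, -0.0], [-0.0, 0.0, -1.0]]
ft_force: [0.2, -0.9, -0.2]
finger_gap: 0.125
gripper_force: 30.0
```

Run:
```python
from h import *
rel([(*case(.004,-.08),.028,8.4)])
f=snap('scene','s6.png'); a=cv2.imread('pics/s6.png'); cv2.imwrite('pics/s6.png',cv2.resize(a[90:290,170:430],None,fx=3,fy=3))
```

```text
at [ 0.5398 -0.2435  0.0761] yaw 8.4 q7 -36.3 F [ 0.2 -0.9 -0.2] gap 0.125 t 14.2
(np.float64(0.5409178529996848), np.float64(-0.24250236910998563), 0.028, 8.4) -> [ 0.13 -0.08  4.81] rotz -0.0
```

View pics/s6.png

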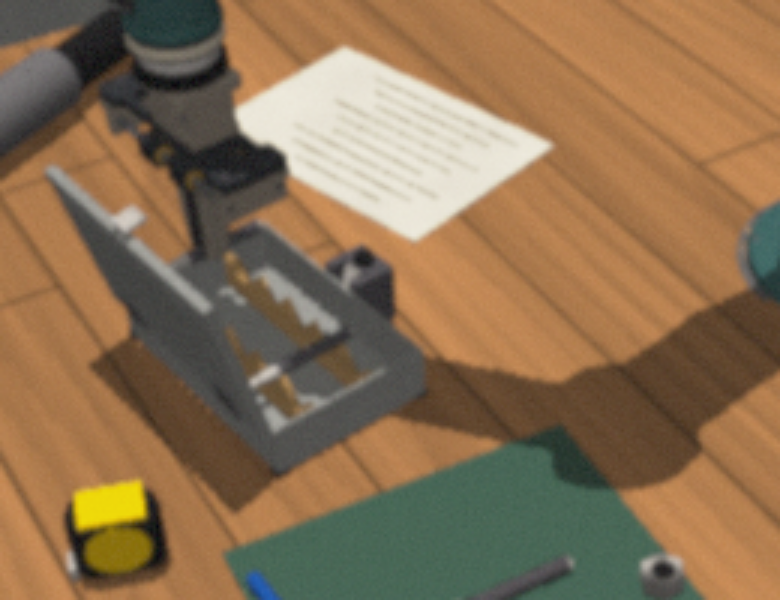

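The gripper is over pair 1, at about (205,245). I lower the punch in.

Call:
send_rows(
  rows=[
    {"translation":[0.1,-0.1,2],"rotation":[0,0,0]},
    {"translation":[0.1,-0.1,3.2],"rotation":[0,0,0]},
    {"translation":[0.1,-0.1,4.2],"rotation":[0,0,0]},
    {"translation":[0.1,-0.1,4.7],"rotation":[0,0,0]},
    {"translation":[0.1,-0.1,4.7],"rotation":[0,0,0]},
  ],
)

```text
time_s: 14.88
position: [0.5409, -0.2435, 0.0292]
tool_rot: [[0.989, 0.145, 0.001], [0.145, -0.989, -0.002], [0.001, 0.002, -1.0]]
ft_force: [0.2, -2.8, 0.5]
finger_gap: 0.123
gripper_force: 30.0
```

Call:
send_rows(
  rows=[
    {"translation":[0,0,0.1],"rotation":[0,0,0]},
    {"translation":[0,0,0.1],"rotation":[0,0,0]},
    {"translation":[0,0,-2],"rotation":[0,0,0]},
    {"translation":[0,0,-6],"rotation":[0,0,0]},
    {"translation":[0,0,-11],"rotation":[0,0,0]},
  ],
  jaw=0.78,
)

```text
time_s: 15.5
position: [0.5403, -0.2418, 0.141]
tool_rot: [[0.989, 0.146, -0.001], [0.146, -0.989, 0.0], [-0.001, -0.001, -1.0]]
ft_force: [1.4, 0.3, -0.4]
finger_gap: 0.222
gripper_force: 0.0
```

Call:
send_rows(
  rows=[
    {"translation":[-6,-5,-2],"rotation":[0,0,9]},
    {"translation":[-12,-10,-3],"rotation":[0,0,9]},
    {"translation":[-12,-16,-3],"rotation":[0,0,9]},
    {"translation":[-12,-22,-3],"rotation":[0,0,9]},
    {"translation":[-12,-22,-3],"rotation":[0,0,9]},
  ],
  jaw=0.65,
)

```text
time_s: 16.12
position: [0.3887, -0.0385, 0.17]
tool_rot: [[1.0, -0.005, 0.001], [-0.005, -1.0, 0.004], [0.001, -0.004, -1.0]]
ft_force: [0.4, -0.3, 0.6]
finger_gap: 0.35
gripper_force: 0.0
```

Run:
```python
from h import *
rel([(.5038,.164,.006,-0.9)]); bars(names=('chisel_wide','punch_drift','punch_centre','chisel_narrow'))
bars(z=.0305,names=('punch_centre','stowed4','stowed1'))
f=snap('top','t7.png'); a=cv2.imread('pics/t7.png'); cv2.imwrite('pics/t7.png',cv2.resize(a[150:340,220:500],None,fx=2.8,fy=2.8,interpolation=cv2.INTER_CUBIC))
```

```text
at [ 0.3887 -0.0385  0.17  ] yaw -0.3 q7 -83.1 F [ 0.4 -0.3  0.6] gap 0.35 t 16.125
(0.5038, 0.164, 0.006, -0.9) -> [ 11.38 -20.25  16.48] rotz 0.6
chisel_wide 0.77 mid [0.5032 0.164 ] cen [0.5072 0.1639] axis 178.7 len 0.122
punch_drift 0.61 mid [0.5322 0.2259] cen [0.5357 0.225 ] axis 166.4 len 0.119
punch_centre 0.46 mid [ 0.5436 -0.2483] cen [ 0.5378 -0.2491] axis -171.7 len 0.11
chisel_narrow 0.79 mid [0.5929 0.4993] cen [0.5912 0.499 ] axis -170.1 len 0.11
chisel_narrow 0.6 mid [0.519 0.309] cen [0.5187 0.309 ] axis -179.9 len 0.112
punch_centre 0.47 mid [ 0.5379 -0.2429] cen [ 0.5321 -0.2436] axis -172.5 len 0.096
punch_centre 0.41 mid [0.5034 0.1624] cen [0.5054 0.1624] axis 178.9 len 0.117
stowed4 0.8 mid [ 0.5159 -0.1245] cen [ 0.5127 -0.125 ] axis -172.0 len 0.098
stowed4 0.65 mid [0.6448 0.1099] cen [0.6447 0.1114] axis 90.9 len 0.115
stowed4 0.19 mid [ 0.4234 -0.1858] cen [ 0.4234 -0.1858] axis 55.0 len 0.012
stowed1 0.8 mid [ 0.5159 -0.1245] cen [ 0.5127 -0.125 ] axis -172.0 len 0.098
stowed1 0.65 mid [0.6448 0.1099] cen [0.6447 0.1114] axis 90.9 len 0.115
stowed1 0.19 mid [ 0.4234 -0.1858] cen [ 0.4234 -0.1858] axis 55.0 len 0.012
```

View pics/t7.png

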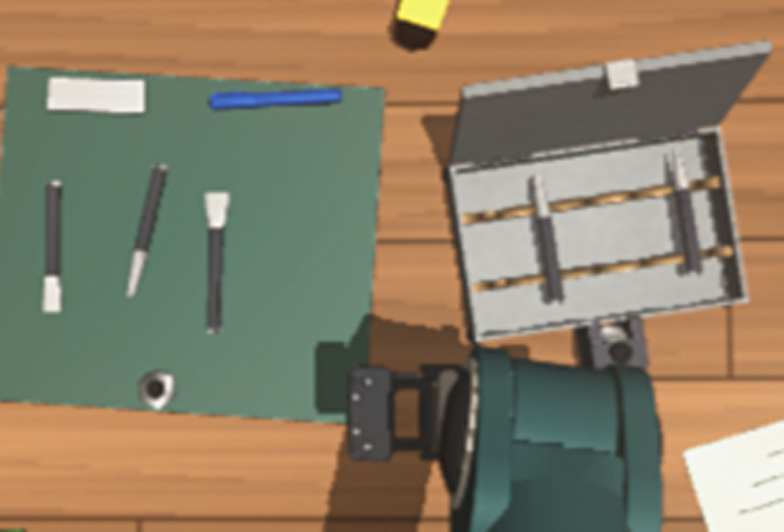

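The centre punch is seated in pair 1 at (683,220). Next is the wide chisel.

Call:
send_rows(
  rows=[
    {"translation":[3,-5,2],"rotation":[0,0,0.6]},
    {"translation":[6,-10,4],"rotation":[0,0,0.6]},
    {"translation":[9,-15,7],"rotation":[0,0,0.6]},
    {"translation":[11.4,-20.2,10],"rotation":[0,0,0.6]},
    {"translation":[11.4,-20.2,11.5],"rotation":[0,0,0.6]},
  ],
)

```text
time_s: 17.25
position: [0.5065, 0.162, 0.0517]
tool_rot: [[1.0, -0.015, -0.001], [-0.016, -1.0, -0.001], [-0.001, 0.001, -1.0]]
ft_force: [0.4, -0.6, -0.2]
finger_gap: 0.35
gripper_force: 0.0
```

Run:
```python
from h import *
rel([(.5036,.164,.006,-1.0)])
```

```text
at [0.5065 0.162  0.0517] yaw -0.9 q7 -87.1 F [ 0.4 -0.6 -0.2] gap 0.35 t 17.25
(0.5036, 0.164, 0.006, -1.0) -> [-0.29 -0.2   4.57] rotz 0.1
```

Call:
send_rows(
  rows=[
    {"translation":[-0.1,-0.05,2],"rotation":[0,0,0]},
    {"translation":[-0.1,-0.05,3.7],"rotation":[0,0,0]},
    {"translation":[-0.1,-0.05,4.8],"rotation":[0,0,0]},
    {"translation":[-0.1,-0.05,4.8],"rotation":[0,0,0]},
    {"translation":[-0.1,-0.05,4.8],"rotation":[0,0,0]},
  ],
)

```text
time_s: 17.88
position: [0.5054, 0.1592, 0.0067]
tool_rot: [[1.0, -0.021, 0.001], [-0.021, -1.0, 0.001], [0.001, -0.001, -1.0]]
ft_force: [0.2, 0.1, 0.2]
finger_gap: 0.349
gripper_force: 0.0
```

Call:
send_rows(
  rows=[
    {"translation":[0,0,0],"rotation":[0,0,0]},
    {"translation":[0,0,0],"rotation":[0,0,0]},
    {"translation":[0,0,0],"rotation":[0,0,0]},
    {"translation":[0,0,0],"rotation":[0,0,0]},
    {"translation":[0,0,0],"rotation":[0,0,0]},
  ],
  jaw=1,
)

```text
time_s: 18.5
position: [0.5052, 0.1597, 0.0065]
tool_rot: [[1.0, -0.021, 0.001], [-0.021, -1.0, 0.001], [0.001, -0.001, -1.0]]
ft_force: [-1.1, 0.7, 5.7]
finger_gap: 0.124
gripper_force: 30.0
```

Call:
send_rows(
  rows=[
    {"translation":[0,0,-3],"rotation":[0,0,0]},
    {"translation":[0,0,-7],"rotation":[0,0,0]},
    {"translation":[0,0,-11],"rotation":[0,0,0]},
    {"translation":[0,0,-13],"rotation":[0,0,0]},
    {"translation":[0,0,-13],"rotation":[0,0,0]},
  ],
)

```text
time_s: 19.12
position: [0.5055, 0.1596, 0.137]
tool_rot: [[1.0, -0.021, 0.002], [-0.021, -1.0, 0.001], [0.002, -0.001, -1.0]]
ft_force: [-0.8, -0.6, -1.5]
finger_gap: 0.124
gripper_force: 30.0
```

Run:
```python
from h import *
rel([(*case(-.002,-.041),.028,8.4)])
```

```text
at [0.5055 0.1596 0.137 ] yaw -1.2 q7 -92.7 F [-0.8 -0.6 -1.5] gap 0.124 t 19.125
(np.float64(0.5291534363190981), np.float64(-0.20483808230981465), 0.028, 8.4) -> [ 3.09 36.41 10.86] rotz -9.6
```

Call:
send_rows(
  rows=[
    {"translation":[0.8,6,0],"rotation":[0,0,-9.6]},
    {"translation":[1.6,12,0],"rotation":[0,0,-9.6]},
    {"translation":[2.2,18,0],"rotation":[0,0,-9.6]},
    {"translation":[2.8,24,0],"rotation":[0,0,-9.6]},
    {"translation":[3.3,30,0],"rotation":[0,0,-9.6]},
  ],
)

```text
time_s: 19.75
position: [0.5307, -0.1428, 0.1344]
tool_rot: [[0.989, 0.147, -0.002], [0.147, -0.989, 0.0], [-0.002, -0.001, -1.0]]
ft_force: [0.5, -1.2, -0.7]
finger_gap: 0.126
gripper_force: 30.0
```

Call:
send_rows(
  rows=[
    {"translation":[-0.5,3,0],"rotation":[0,0,0]},
    {"translation":[-1.0,6.3,0],"rotation":[0,0,0]},
    {"translation":[-1.0,6.3,3],"rotation":[0,0,0]},
    {"translation":[-1.0,6.3,6],"rotation":[0,0,0]},
    {"translation":[-1.0,6.3,6],"rotation":[0,0,0]},
  ],
)

```text
time_s: 20.38
position: [0.5282, -0.2044, 0.0728]
tool_rot: [[0.989, 0.146, -0.007], [0.146, -0.989, 0.001], [-0.007, -0.002, -1.0]]
ft_force: [0.6, -0.2, -0.7]
finger_gap: 0.121
gripper_force: 30.0
```

Run:
```python
from h import *
rel([(*case(.000,-.041),.028,8.4)])
```

```text
at [ 0.5282 -0.2044  0.0728] yaw 8.4 q7 -39.8 F [ 0.6 -0.2 -0.7] gap 0.121 t 20.375
(np.float64(0.5311309490811921), np.float64(-0.20453901162292726), 0.028, 8.4) -> [0.32 0.07 4.47] rotz -0.0
```

Call:
send_rows(
  rows=[
    {"translation":[0.1,0,2],"rotation":[0,0,0]},
    {"translation":[0.2,0,3.2],"rotation":[0,0,0]},
    {"translation":[0.2,0,4.2],"rotation":[0,0,0]},
    {"translation":[0.2,0,4.8],"rotation":[0,0,0]},
    {"translation":[0.2,0,4.8],"rotation":[0,0,0]},
  ],
)

```text
time_s: 21.0
position: [0.5333, -0.2055, 0.0283]
tool_rot: [[0.989, 0.146, 0.001], [0.146, -0.989, -0.001], [0.001, 0.001, -1.0]]
ft_force: [-0.1, -1.1, -0.2]
finger_gap: 0.121
gripper_force: 30.0
```

Call:
send_rows(
  rows=[
    {"translation":[0,0,0],"rotation":[0,0,0]},
    {"translation":[0,0,0],"rotation":[0,0,0]},
    {"translation":[0,0,-2],"rotation":[0,0,0]},
    {"translation":[0,0,-6],"rotation":[0,0,0]},
    {"translation":[0,0,-11],"rotation":[0,0,0]},
  ],
  jaw=0.78,
)

```text
time_s: 21.62
position: [0.5325, -0.2047, 0.1399]
tool_rot: [[0.989, 0.146, -0.001], [0.146, -0.989, 0.0], [-0.001, -0.0, -1.0]]
ft_force: [0.6, -0.5, 0.9]
finger_gap: 0.219
gripper_force: 0.0
```

Run:
```python
from h import *
rel([(.45,.12,.15,None),(.533,.2257,.15,166.4)])
```

```text
at [ 0.5325 -0.2047  0.1399] yaw 8.4 q7 -43.4 F [ 0.6 -0.5  0.9] gap 0.219 t 21.625
(0.45, 0.12, 0.15, None) -> [ -3.43 -33.33  -1.  ] rotz 0
(0.533, 0.2257, 0.15, 166.4) -> [  6.33 -42.58  -1.01] rotz -158.0
```

Call:
send_rows(
  rows=[
    {"translation":[-3,-6,-1],"rotation":[0,0,10]},
    {"translation":[-3,-12,-1],"rotation":[0,0,20]},
    {"translation":[-3,-18,-1],"rotation":[0,0,22]},
    {"translation":[-3,-24,-1],"rotation":[0,0,22]},
    {"translation":[-3,-29.2,-1],"rotation":[0,0,22]},
  ],
  jaw=0.65,
)

```text
time_s: 22.25
position: [0.4602, 0.0823, 0.1494]
tool_rot: [[0.972, -0.234, 0.001], [-0.234, -0.972, 0.002], [0.001, -0.002, -1.0]]
ft_force: [0.3, 0.0, 0.7]
finger_gap: 0.354
gripper_force: 0.0
```

Run:
```python
from h import *
rel([(.5335,.2256,.006,-13.6)]); bars(names=('punch_drift','chisel_narrow')); bars(z=.0305,names=('chisel_wide','stowed4'))
```

```text
at [0.4602 0.0823 0.1494] yaw -13.5 q7 -99.2 F [0.3 0.  0.7] gap 0.354 t 22.25
(0.5335, 0.2256, 0.006, -13.6) -> [  3.76 -15.61  14.37] rotz 0.1
punch_drift 0.5 mid [0.5322 0.2257] cen [0.5316 0.2258] axis 166.5 len 0.113
chisel_narrow 0.72 mid [0.519  0.3093] cen [0.5182 0.3093] axis -179.2 len 0.112
chisel_narrow 0.7 mid [0.2589 0.3906] cen [0.2586 0.394 ] axis 94.9 len 0.116
chisel_narrow 0.65 mid [0.5919 0.4996] cen [0.5917 0.4995] axis -171.2 len 0.112
chisel_wide 0.54 mid [ 0.5334 -0.203 ] cen [ 0.538  -0.2023] axis -171.6 len 0.119
stowed4 0.74 mid [ 0.5197 -0.1244] cen [ 0.5194 -0.1244] axis -171.6 len 0.105
```

Call:
send_rows(
  rows=[
    {"translation":[1.3,-6,3],"rotation":[0,0,0]},
    {"translation":[2.6,-12,6],"rotation":[0,0,0]},
    {"translation":[3.7,-15.6,9],"rotation":[0,0,0]},
    {"translation":[3.7,-15.6,9.8],"rotation":[0,0,0]},
    {"translation":[3.7,-15.6,9.8],"rotation":[0,0,0]},
  ],
)

```text
time_s: 23.18
position: [0.5334, 0.2196, 0.0497]
tool_rot: [[0.971, -0.238, -0.001], [-0.238, -0.971, -0.002], [-0.0, 0.002, -1.0]]
ft_force: [0.9, -0.6, 0.5]
finger_gap: 0.349
gripper_force: 0.0
```

Run:
```python
from h import *
rel([(.533,.2257,.006,-13.6)])
```

```text
at [0.5334 0.2196 0.0497] yaw -13.8 q7 -102.2 F [ 0.9 -0.6  0.5] gap 0.349 t 23.175
(0.533, 0.2257, 0.006, -13.6) -> [-0.18 -0.59  4.37] rotz -0.2
```

Call:
send_rows(
  rows=[
    {"translation":[-0.15,-0.4,2],"rotation":[0,0,0]},
    {"translation":[-0.15,-0.4,3.5],"rotation":[0,0,0]},
    {"translation":[-0.15,-0.4,4.5],"rotation":[0,0,0]},
    {"translation":[-0.15,-0.4,4.5],"rotation":[0,0,0]},
    {"translation":[-0.15,-0.4,4.5],"rotation":[0,0,0]},
  ],
)

```text
time_s: 23.8
position: [0.5328, 0.2267, 0.0052]
tool_rot: [[0.972, -0.235, 0.0], [-0.235, -0.972, 0.0], [0.0, -0.0, -1.0]]
ft_force: [0.4, -0.2, 0.8]
finger_gap: 0.348
gripper_force: 0.0
```

Call:
send_rows(
  rows=[
    {"translation":[0,0,0],"rotation":[0,0,0]},
    {"translation":[0,0,0],"rotation":[0,0,0]},
    {"translation":[0,0,0],"rotation":[0,0,0]},
    {"translation":[0,0,0],"rotation":[0,0,0]},
    {"translation":[0,0,0],"rotation":[0,0,0]},
  ],
  jaw=1,
)

```text
time_s: 24.42
position: [0.5328, 0.2268, 0.0053]
tool_rot: [[0.972, -0.235, 0.0], [-0.235, -0.972, 0.0], [0.0, -0.0, -1.0]]
ft_force: [-0.4, -0.6, 2.6]
finger_gap: 0.124
gripper_force: 30.0
```

Call:
send_rows(
  rows=[
    {"translation":[0,0,-3],"rotation":[0,0,0]},
    {"translation":[0,0,-7],"rotation":[0,0,0]},
    {"translation":[0,0,-11],"rotation":[0,0,0]},
    {"translation":[0,0,-13],"rotation":[0,0,0]},
    {"translation":[0,0,-13],"rotation":[0,0,0]},
  ],
)

```text
time_s: 25.05
position: [0.5331, 0.2275, 0.1358]
tool_rot: [[0.972, -0.235, 0.002], [-0.235, -0.972, 0.001], [0.001, -0.002, -1.0]]
ft_force: [-0.4, -0.2, -1.5]
finger_gap: 0.126
gripper_force: 30.0
```

Run:
```python
from h import *
rel([])
# plan 4 rotating legs of 50.5 deg each to yaw 188.6-? from current
s=get_state(); R=np.array(s['tool_rot']); yaw=np.degrees(np.arctan2(R[1,0],R[0,0])); p=np.array(s['position'][:2])
end=188.4; st=(end-yaw)/4
W=[(.50,.12),(.48,.0),(.49,-.10),case(.0,-.001)]
for i,w in enumerate(W):
    y=np.radians(yaw+i*st); d=np.array(w)-p; p=np.array(w)
    print(w,'tx',round((d@[np.cos(y),np.sin(y)])*100,2),'ty',round((d@[np.sin(y),-np.cos(y)])*100,2),'rotz',round(-st,1))
```

```text
at [0.5331 0.2275 0.1358] yaw -13.6 q7 -107.2 F [-0.4 -0.2 -1.5] gap 0.126 t 25.05
(0.5, 0.12) tx -0.7 ty 11.22 rotz -50.5
(0.48, 0.0) tx -8.81 ty 8.39 rotz -50.5
(0.49, -0.1) tx -9.94 ty 1.45 rotz -50.5
(np.float64(0.5251495353434438), np.float64(-0.164988756381047)) tx -6.96 ty -2.47 rotz -50.5
```

Call:
send_rows(
  rows=[
    {"translation":[-0.7,11.2,-2],"rotation":[0,0,-10.5]},
    {"translation":[-0.7,11.2,-2],"rotation":[0,0,-21]},
    {"translation":[-0.7,11.2,-2],"rotation":[0,0,-31.5]},
    {"translation":[-0.7,11.2,-2],"rotation":[0,0,-42]},
    {"translation":[-0.7,11.2,-2],"rotation":[0,0,-50.5]},
  ],
)

```text
time_s: 25.68
position: [0.4984, 0.1194, 0.1534]
tool_rot: [[0.797, 0.605, -0.003], [0.605, -0.797, -0.001], [-0.003, -0.001, -1.0]]
ft_force: [-0.2, -0.3, -0.9]
finger_gap: 0.12
gripper_force: 30.0
```

Call:
send_rows(
  rows=[
    {"translation":[-4,4,0],"rotation":[0,0,-10.5]},
    {"translation":[-8.8,8.4,0],"rotation":[0,0,-21]},
    {"translation":[-8.8,8.4,0],"rotation":[0,0,-31.5]},
    {"translation":[-8.8,8.4,0],"rotation":[0,0,-42]},
    {"translation":[-8.8,8.4,0],"rotation":[0,0,-50.5]},
  ],
)

```text
time_s: 26.3
position: [0.4784, -0.0005, 0.1534]
tool_rot: [[0.04, 0.999, -0.003], [0.999, -0.04, -0.0], [-0.0, -0.003, -1.0]]
ft_force: [-0.3, -0.3, -1.0]
finger_gap: 0.123
gripper_force: 30.0
```

Call:
send_rows(
  rows=[
    {"translation":[-5,0.7,0],"rotation":[0,0,-10.5]},
    {"translation":[-9.9,1.5,0],"rotation":[0,0,-21]},
    {"translation":[-9.9,1.5,0],"rotation":[0,0,-31.5]},
    {"translation":[-9.9,1.5,0],"rotation":[0,0,-42]},
    {"translation":[-9.9,1.5,0],"rotation":[0,0,-50.5]},
  ],
)

```text
time_s: 26.92
position: [0.4889, -0.0997, 0.1531]
tool_rot: [[-0.745, 0.667, -0.003], [0.667, 0.745, 0.001], [0.003, -0.002, -1.0]]
ft_force: [0.7, 0.2, -1.7]
finger_gap: 0.122
gripper_force: 30.0
```

Call:
send_rows(
  rows=[
    {"translation":[-3.5,-1.2,0],"rotation":[0,0,-10.5]},
    {"translation":[-7,-2.5,0],"rotation":[0,0,-21]},
    {"translation":[-7,-2.5,0],"rotation":[0,0,-31.5]},
    {"translation":[-7,-2.5,0],"rotation":[0,0,-42]},
    {"translation":[-7,-2.5,0],"rotation":[0,0,-50.5]},
  ],
)

```text
time_s: 27.55
position: [0.5241, -0.1648, 0.1528]
tool_rot: [[-0.988, -0.151, -0.003], [-0.151, 0.988, 0.002], [0.003, 0.002, -1.0]]
ft_force: [-0.3, -0.1, -0.6]
finger_gap: 0.125
gripper_force: 30.0
```

Run:
```python
from h import *
rel([(*case(0.001,-.001),.0275,188.4)])
```

```text
at [ 0.5241 -0.1648  0.1528] yaw -171.3 q7 116.8 F [-0.3 -0.1 -0.6] gap 0.125 t 27.55
(np.float64(0.5261382917244908), np.float64(-0.16483922103760332), 0.0275, 188.4) -> [-0.24 -0.06 12.53] rotz -359.7
```

Call:
send_rows(
  rows=[
    {"translation":[-0.15,-0.05,4],"rotation":[0,0,0]},
    {"translation":[-0.15,-0.05,7],"rotation":[0,0,0]},
    {"translation":[-0.15,-0.05,8],"rotation":[0,0,0]},
    {"translation":[-0.15,-0.05,8],"rotation":[0,0,0]},
    {"translation":[-0.15,-0.05,8],"rotation":[0,0,0]},
  ],
)

```text
time_s: 28.18
position: [0.5276, -0.1658, 0.0758]
tool_rot: [[-0.989, -0.146, 0.001], [-0.146, 0.989, -0.0], [-0.001, -0.0, -1.0]]
ft_force: [0.8, -0.4, -0.9]
finger_gap: 0.124
gripper_force: 30.0
```

Call:
send_rows(
  rows=[
    {"translation":[0,0,1.5],"rotation":[0,0,0]},
    {"translation":[0,0,3],"rotation":[0,0,0]},
    {"translation":[0,0,4],"rotation":[0,0,0]},
    {"translation":[0,0,4.6],"rotation":[0,0,0]},
    {"translation":[0,0,4.6],"rotation":[0,0,0]},
  ],
)

```text
time_s: 28.8
position: [0.5266, -0.1657, 0.0285]
tool_rot: [[-0.989, -0.146, -0.001], [-0.146, 0.989, 0.0], [0.001, 0.0, -1.0]]
ft_force: [0.5, -0.5, -0.8]
finger_gap: 0.124
gripper_force: 30.0
```

Call:
send_rows(
  rows=[
    {"translation":[0,0,0],"rotation":[0,0,0]},
    {"translation":[0,0,0],"rotation":[0,0,0]},
    {"translation":[0,0,-2],"rotation":[0,0,0]},
    {"translation":[0,0,-6],"rotation":[0,0,0]},
    {"translation":[0,0,-11],"rotation":[0,0,0]},
  ],
  jaw=0.78,
)

```text
time_s: 29.42
position: [0.5263, -0.1655, 0.14]
tool_rot: [[-0.989, -0.146, -0.001], [-0.146, 0.989, 0.0], [0.001, 0.0, -1.0]]
ft_force: [0.5, -0.1, -0.3]
finger_gap: 0.217
gripper_force: 0.0
```

Run:
```python
from h import *
rel([(.44,.12,.15,180),(.519,.3092,.15,180)])
```

```text
at [ 0.5263 -0.1655  0.14  ] yaw -171.6 q7 116.8 F [ 0.5 -0.1 -0.3] gap 0.217 t 29.425
(0.44, 0.12, 0.15, 180) -> [ 4.37 29.51 -0.98] rotz -351.6
(0.519, 0.3092, 0.15, 180) -> [-6.21 47.07 -0.99] rotz -351.6
```

Call:
send_rows(
  rows=[
    {"translation":[1,6,-1],"rotation":[0,0,8.4]},
    {"translation":[2,12,-1],"rotation":[0,0,8.4]},
    {"translation":[3,18,-1],"rotation":[0,0,8.4]},
    {"translation":[4,24,-1],"rotation":[0,0,8.4]},
    {"translation":[4.4,29.5,-1],"rotation":[0,0,8.4]},
  ],
  jaw=0.65,
)

```text
time_s: 30.05
position: [0.4395, 0.1217, 0.1499]
tool_rot: [[-1.0, -0.001, 0.002], [-0.001, 1.0, 0.001], [-0.002, 0.001, -1.0]]
ft_force: [0.8, -0.1, 0.4]
finger_gap: 0.35
gripper_force: 0.0
```

Run:
```python
from h import *
rel([(.519,.3092,.006,180)]); bars(names=('chisel_narrow',)); bars(z=.0305,names=('punch_drift','chisel_wide','stowed4'))
f=snap('top','t8.png'); a=cv2.imread('pics/t8.png'); cv2.imwrite('pics/t8.png',cv2.resize(a[150:340,220:500],None,fx=2.8,fy=2.8,interpolation=cv2.INTER_CUBIC))
```

```text
at [0.4395 0.1217 0.1499] yaw -180.0 q7 71.5 F [ 0.8 -0.1  0.4] gap 0.35 t 30.05
(0.519, 0.3092, 0.006, 180) -> [-7.93 18.74 14.41] rotz -360.0
chisel_narrow 0.64 mid [ 0.5719 -0.1821] cen [ 0.5598 -0.1709] axis 137.4 len 0.37
chisel_narrow 0.6 mid [0.2592 0.388 ] cen [0.2591 0.3894] axis -85.0 len 0.11
chisel_narrow 0.58 mid [0.5907 0.4992] cen [0.5892 0.499 ] axis -170.9 len 0.111
punch_drift 0.72 mid [ 0.5253 -0.1639] cen [ 0.5211 -0.1645] axis -171.8 len 0.117
chisel_wide 0.74 mid [ 0.5304 -0.2037] cen [ 0.5318 -0.2035] axis -171.8 len 0.123
stowed4 0.62 mid [0.5165 0.3046] cen [0.5156 0.3046] axis 179.9 len 0.103
stowed4 0.56 mid [ 0.5193 -0.1243] cen [ 0.5151 -0.1249] axis -171.8 len 0.11
```

View pics/t8.png

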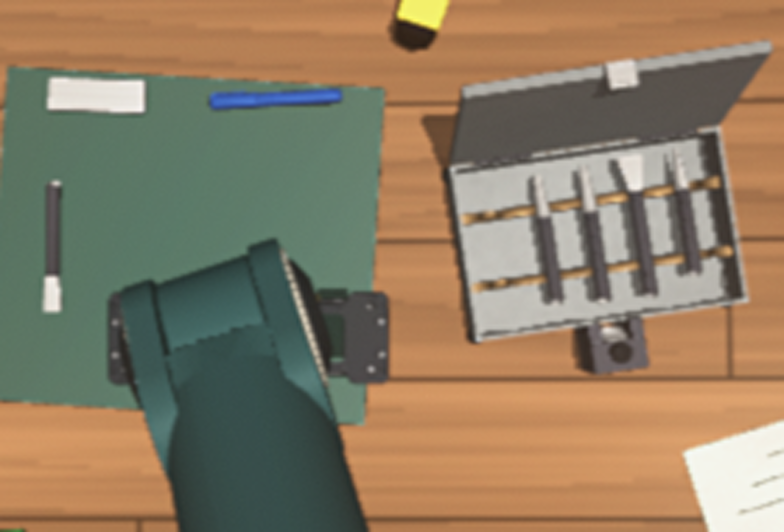

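Three tools are seated in pairs 1 to 3, and the narrow chisel at (52,247) has not moved. I pick it now.

Call:
send_rows(
  rows=[
    {"translation":[-2.5,6,0],"rotation":[0,0,0]},
    {"translation":[-5,12,3],"rotation":[0,0,0]},
    {"translation":[-7.9,18.7,7],"rotation":[0,0,0]},
    {"translation":[-7.9,18.7,10],"rotation":[0,0,0]},
    {"translation":[-7.9,18.7,10],"rotation":[0,0,0]},
  ],
)

```text
time_s: 31.02
position: [0.5174, 0.3055, 0.0445]
tool_rot: [[-1.0, -0.0, -0.007], [-0.0, 1.0, -0.005], [0.007, -0.005, -1.0]]
ft_force: [-0.8, -0.4, 0.3]
finger_gap: 0.348
gripper_force: 0.0
```

Run:
```python
from h import *
rel([(.519,.309,.006,180)]); bars(names=('chisel_narrow',))
```

```text
at [0.5174 0.3055 0.0445] yaw -180.0 q7 57.0 F [-0.8 -0.4  0.3] gap 0.348 t 31.025
(0.519, 0.309, 0.006, 180) -> [-0.19  0.37  3.84] rotz -360.0
chisel_narrow 0.4 mid [0.519  0.3087] cen [0.4996 0.3088] axis 179.7 len 0.112
chisel_narrow 0.37 mid [ 0.5707 -0.1814] cen [ 0.5588 -0.1714] axis 139.8 len 0.367
```

Call:
send_rows(
  rows=[
    {"translation":[0,0.05,2],"rotation":[0,0,0]},
    {"translation":[0,0.05,3.5],"rotation":[0,0,0]},
    {"translation":[0,0.05,4.4],"rotation":[0,0,0]},
    {"translation":[0,0.05,4.4],"rotation":[0,0,0]},
    {"translation":[0,0.05,4.4],"rotation":[0,0,0]},
  ],
)

```text
time_s: 31.75
position: [0.5194, 0.3073, 0.0054]
tool_rot: [[-1.0, -0.0, 0.0], [-0.0, 1.0, 0.0], [-0.0, 0.0, -1.0]]
ft_force: [0.2, 0.1, -0.7]
finger_gap: 0.354
gripper_force: 0.0
```

Call:
send_rows(
  rows=[
    {"translation":[0,0,0],"rotation":[0,0,0]},
    {"translation":[0,0,0],"rotation":[0,0,0]},
    {"translation":[0,0,0],"rotation":[0,0,0]},
    {"translation":[0,0,0],"rotation":[0,0,0]},
    {"translation":[0,0,0],"rotation":[0,0,0]},
  ],
  jaw=1,
)

```text
time_s: 32.38
position: [0.5194, 0.3073, 0.0053]
tool_rot: [[-1.0, -0.0, 0.0], [-0.0, 1.0, 0.0], [-0.0, 0.0, -1.0]]
ft_force: [-0.6, -0.8, 2.5]
finger_gap: 0.126
gripper_force: 30.0
```

Call:
send_rows(
  rows=[
    {"translation":[0,0,-3],"rotation":[0,0,0]},
    {"translation":[0,0,-7],"rotation":[0,0,0]},
    {"translation":[0,0,-11],"rotation":[0,0,0]},
    {"translation":[0,0,-14],"rotation":[0,0,0]},
    {"translation":[0,0,-14],"rotation":[0,0,0]},
  ],
)

```text
time_s: 33.0
position: [0.5205, 0.308, 0.1473]
tool_rot: [[-1.0, -0.0, 0.004], [-0.0, 1.0, 0.003], [-0.004, 0.003, -1.0]]
ft_force: [1.0, 0.9, -1.7]
finger_gap: 0.123
gripper_force: 30.0
```

Run:
```python
from h import *
rel([])
s=get_state(); R=np.array(s['tool_rot']); yaw=np.degrees(np.arctan2(R[1,0],R[0,0])); p=np.array(s['position'][:2])
yaw%=360; end=8.4; st=(end-yaw)/4
W=[(.49,.22),(.47,.1),(.48,.02),case(.0,.079)]
for i,w in enumerate(W):
    y=np.radians(yaw+i*st); d=np.array(w)-p; p=np.array(w)
    print(w,'tx',round((d@[np.cos(y),np.sin(y)])*100,2),'ty',round((d@[np.sin(y),-np.cos(y)])*100,2),'rotz',round(-st,1))
```

```text
at [0.5205 0.308  0.1473] yaw -180.0 q7 56.8 F [ 1.   0.9 -1.7] gap 0.123 t 33.0
(0.49, 0.22) tx 3.05 ty -8.8 rotz 42.9
(0.47, 0.1) tx -6.7 ty -10.15 rotz 42.9
(0.48, 0.02) tx -8.05 ty 0.41 rotz 42.9
(np.float64(0.513186707867947), np.float64(-0.08588824589728655)) tx -6.19 ty 9.21 rotz 42.9
```

Call:
send_rows(
  rows=[
    {"translation":[3,-4,-1],"rotation":[0,0,10]},
    {"translation":[3,-8.8,-1],"rotation":[0,0,20]},
    {"translation":[3,-8.8,-1],"rotation":[0,0,30]},
    {"translation":[3,-8.8,-1],"rotation":[0,0,40]},
    {"translation":[3,-8.8,-1],"rotation":[0,0,42.9]},
  ],
)

```text
time_s: 33.62
position: [0.4882, 0.2185, 0.1533]
tool_rot: [[-0.731, 0.683, -0.002], [0.683, 0.731, -0.002], [0.001, -0.003, -1.0]]
ft_force: [0.2, 0.1, -1.3]
finger_gap: 0.122
gripper_force: 30.0
```

Call:
send_rows(
  rows=[
    {"translation":[-3.3,-5,0],"rotation":[0,0,10]},
    {"translation":[-6.7,-10.1,0],"rotation":[0,0,20]},
    {"translation":[-6.7,-10.1,0],"rotation":[0,0,30]},
    {"translation":[-6.7,-10.1,0],"rotation":[0,0,40]},
    {"translation":[-6.7,-10.1,0],"rotation":[0,0,42.9]},
  ],
)

```text
time_s: 34.25
position: [0.4685, 0.0991, 0.1536]
tool_rot: [[-0.07, 0.998, -0.002], [0.998, 0.07, -0.001], [-0.001, -0.002, -1.0]]
ft_force: [-0.2, -0.1, -0.6]
finger_gap: 0.125
gripper_force: 30.0
```

Call:
send_rows(
  rows=[
    {"translation":[-4,0.2,0],"rotation":[0,0,10]},
    {"translation":[-8,0.4,0],"rotation":[0,0,20]},
    {"translation":[-8,0.4,0],"rotation":[0,0,30]},
    {"translation":[-8,0.4,0],"rotation":[0,0,40]},
    {"translation":[-8,0.4,0],"rotation":[0,0,42.9]},
  ],
)

```text
time_s: 34.88
position: [0.4784, 0.0197, 0.1536]
tool_rot: [[0.627, 0.779, -0.002], [0.779, -0.627, -0.001], [-0.003, -0.001, -1.0]]
ft_force: [0.1, -0.4, 0.1]
finger_gap: 0.123
gripper_force: 30.0
```

Call:
send_rows(
  rows=[
    {"translation":[-3,4.5,0],"rotation":[0,0,10]},
    {"translation":[-6.2,9.2,0],"rotation":[0,0,20]},
    {"translation":[-6.2,9.2,0],"rotation":[0,0,30]},
    {"translation":[-6.2,9.2,0],"rotation":[0,0,40]},
    {"translation":[-6.2,9.2,0],"rotation":[0,0,42.9]},
  ],
)

```text
time_s: 35.5
position: [0.5113, -0.0861, 0.1534]
tool_rot: [[0.99, 0.143, -0.003], [0.143, -0.99, -0.001], [-0.003, 0.001, -1.0]]
ft_force: [0.3, -0.9, -1.7]
finger_gap: 0.124
gripper_force: 30.0
```

Run:
```python
from h import *
rel([(*case(0.001,.079),.0275,8.4)])
```

```text
at [ 0.5113 -0.0861  0.1534] yaw 8.2 q7 -56.8 F [ 0.3 -0.9 -1.7] gap 0.124 t 35.5
(np.float64(0.514175464248994), np.float64(-0.08573871055384286), 0.0275, 8.4) -> [ 3.300e-01 -1.000e-02  1.259e+01] rotz -0.2
```

Call:
send_rows(
  rows=[
    {"translation":[0.2,0,4],"rotation":[0,0,0]},
    {"translation":[0.2,0,7],"rotation":[0,0,0]},
    {"translation":[0.2,0,8],"rotation":[0,0,0]},
    {"translation":[0.2,0,8],"rotation":[0,0,0]},
    {"translation":[0.2,0,8],"rotation":[0,0,0]},
  ],
)

```text
time_s: 36.12
position: [0.5151, -0.0858, 0.0759]
tool_rot: [[0.989, 0.146, 0.001], [0.146, -0.989, -0.0], [0.001, 0.0, -1.0]]
ft_force: [0.1, 0.2, -0.7]
finger_gap: 0.124
gripper_force: 30.0
```

Call:
send_rows(
  rows=[
    {"translation":[0,0,1.5],"rotation":[0,0,0]},
    {"translation":[0,0,3],"rotation":[0,0,0]},
    {"translation":[0,0,4],"rotation":[0,0,0]},
    {"translation":[0,0,4.6],"rotation":[0,0,0]},
    {"translation":[0,0,4.6],"rotation":[0,0,0]},
  ],
)

```text
time_s: 36.75
position: [0.5145, -0.0861, 0.0288]
tool_rot: [[0.989, 0.145, -0.0], [0.145, -0.989, -0.001], [-0.0, 0.001, -1.0]]
ft_force: [-1.0, -0.4, -0.1]
finger_gap: 0.12
gripper_force: 30.0
```

Call:
send_rows(
  rows=[
    {"translation":[0,0,0],"rotation":[0,0,0]},
    {"translation":[0,0,0],"rotation":[0,0,0]},
    {"translation":[0,0,-2],"rotation":[0,0,0]},
    {"translation":[0,0,-6],"rotation":[0,0,0]},
    {"translation":[0,0,-11],"rotation":[0,0,0]},
  ],
  jaw=0.78,
)

```text
time_s: 37.38
position: [0.514, -0.0855, 0.141]
tool_rot: [[0.989, 0.146, -0.001], [0.146, -0.989, -0.0], [-0.001, -0.0, -1.0]]
ft_force: [0.7, -0.9, 0.3]
finger_gap: 0.218
gripper_force: 0.0
```

Call:
send_rows(
  rows=[
    {"translation":[0,-5,-5],"rotation":[0,0,0]},
    {"translation":[0,-11,-9],"rotation":[0,0,0]},
    {"translation":[0,-16,-12],"rotation":[0,0,0]},
    {"translation":[0,-16,-12],"rotation":[0,0,0]},
    {"translation":[0,-16,-12],"rotation":[0,0,0]},
  ],
  jaw=1,
)

```text
time_s: 38.0
position: [0.491, 0.073, 0.2599]
tool_rot: [[0.989, 0.148, 0.001], [0.148, -0.989, 0.001], [0.001, -0.001, -1.0]]
ft_force: [-0.0, -0.4, -1.0]
finger_gap: 0.003
gripper_force: 0.0
```

Run:
```python
from h import *
rel([]); bars(z=.0305,names=('chisel_narrow','stowed4'))
f=snap('top','t9.png'); a=cv2.imread('pics/t9.png')[140:340,350:510]
g=snap('scene','s9.png'); b=cv2.imread('pics/s9.png')[110:290,190:350]
cv2.imwrite('pics/c9.png',np.hstack([cv2.resize(a,(400,500),interpolation=cv2.INTER_CUBIC),cv2.resize(b,(400,500),interpolation=cv2.INTER_CUBIC)]))
```

```text
at [0.491  0.073  0.2599] yaw 8.5 q7 -84.5 F [-0.  -0.4 -1. ] gap 0.003 t 38.0
chisel_narrow 0.73 mid [ 0.5141 -0.0848] cen [ 0.5139 -0.0848] axis -171.9 len 0.113
chisel_narrow 0.63 mid [0.589  0.4913] cen [0.5911 0.4916] axis -171.8 len 0.11
chisel_narrow 0.56 mid [0.2626 0.3831] cen [0.2626 0.383 ] axis -85.2 len 0.111
stowed4 0.61 mid [ 0.5185 -0.1244] cen [ 0.5187 -0.1244] axis -171.9 len 0.108
```

View pics/c9.png

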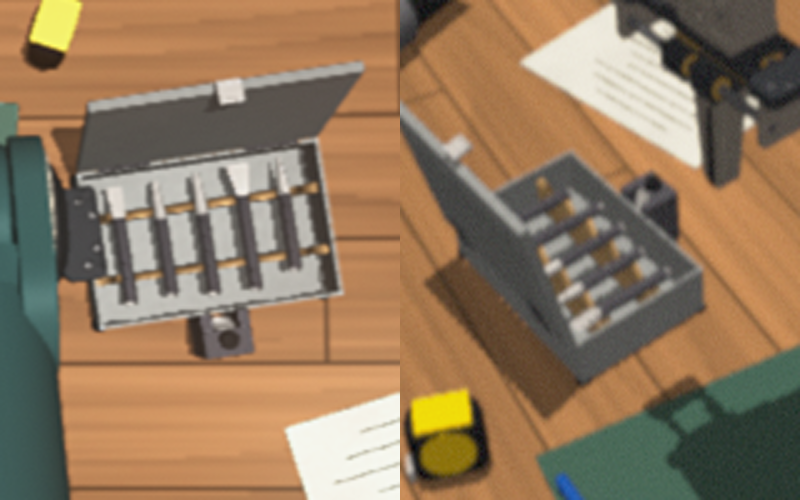

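All five tools lie in their pairs on both racks, blades towards the hinge. I go over and behind the lid.

Call:
send_rows(
  rows=[
    {"translation":[3,4,-1],"rotation":[0,0,0]},
    {"translation":[6,8,-1],"rotation":[0,0,0]},
    {"translation":[9.5,12,-1],"rotation":[0,0,0]},
    {"translation":[13,16,-1],"rotation":[0,0,0]},
    {"translation":[15.5,19.4,-1],"rotation":[0,0,0]},
  ],
)

```text
time_s: 38.88
position: [0.6736, -0.0995, 0.2676]
tool_rot: [[0.99, 0.144, -0.002], [0.144, -0.99, -0.001], [-0.002, 0.001, -1.0]]
ft_force: [0.9, 0.4, 0.2]
finger_gap: 0.007
gripper_force: 0.0
```

Run:
```python
from h import *
rel([(*case(.150,.045),.175,8.5),(*case(.129,.045),.175,8.5)])
```

```text
at [ 0.6736 -0.0995  0.2676] yaw 8.3 q7 -57.3 F [0.9 0.4 0.2] gap 0.007 t 38.875
(np.float64(0.666584366702084), np.float64(-0.09707566133632833), 0.175, 8.5) -> [-0.64 -0.35  9.26] rotz -0.2
(np.float64(0.6458204827000968), np.float64(-0.10021590354864623), 0.175, 8.5) -> [-2.74 -0.33  9.27] rotz -0.2
```

Call:
send_rows(
  rows=[
    {"translation":[0,0,4],"rotation":[0,0,0]},
    {"translation":[0,0,8],"rotation":[0,0,0]},
    {"translation":[0,0,9.4],"rotation":[0,0,0]},
    {"translation":[-1,0,9.4],"rotation":[0,0,0]},
    {"translation":[-1,0,9.4],"rotation":[0,0,0]},
  ],
)

```text
time_s: 39.5
position: [0.6629, -0.099, 0.1768]
tool_rot: [[0.989, 0.145, 0.002], [0.145, -0.989, -0.0], [0.002, 0.001, -1.0]]
ft_force: [0.5, 0.5, 0.7]
finger_gap: 0.004
gripper_force: 0.0
```

Run:
```python
from h import *
rel([(*case(x/1e3,.045),z/1e3,None) for x,z in [(129,175),(114,177),(99.5,178),(79,178),(60,176),(41,170.7),(23,162.8),(6.7,152.3),(-8,139.4),(-20.6,124.4),(-30.8,107.8),(-36.3,96),(-40.7,83.6),(-43,71),(-45,58)]])
```

```text
at [ 0.6629 -0.099   0.1768] yaw 8.3 q7 -54.3 F [0.5 0.5 0.7] gap 0.004 t 39.5
(np.float64(0.6458204827000968), np.float64(-0.10021590354864623), 0.175, None) -> [-1.7  -0.12  0.18] rotz 0
(np.float64(0.6309891369843917), np.float64(-0.10245893370030187), 0.177, None) -> [-3.2  -0.12 -0.02] rotz 0
(np.float64(0.6166521694592102), np.float64(-0.10462719618023567), 0.178, None) -> [-4.65 -0.11 -0.13] rotz 0
(np.float64(0.5963826636477465), np.float64(-0.10769267072083172), 0.178, None) -> [-6.7  -0.1  -0.13] rotz 0
(np.float64(0.5775962924078534), np.float64(-0.11053384224626217), 0.176, None) -> [-8.6  -0.09  0.07] rotz 0
(np.float64(0.5588099211679604), np.float64(-0.11337501377169268), 0.1707, None) -> [-10.51  -0.08   0.59] rotz 0
(np.float64(0.5410123063091142), np.float64(-0.11606664995367943), 0.1628, None) -> [-12.31  -0.07   1.38] rotz 0
(np.float64(0.524895577298048), np.float64(-0.1185040760518119), 0.15230000000000002, None) -> [-13.94  -0.07   2.43] rotz 0
(np.float64(0.510360858496657), np.float64(-0.12070224560043444), 0.1394, None) -> [-15.41  -0.06   3.71] rotz 0
(np.float64(0.49790252809546476), np.float64(-0.12258639092782517), 0.12440000000000001, None) -> [-16.67  -0.06   5.21] rotz 0
(np.float64(0.4878172130087853), np.float64(-0.12411165143095101), 0.10779999999999999, None) -> [-17.7   -0.05   6.87] rotz 0
(np.float64(0.48237905291302674), np.float64(-0.1249340958198914), 0.096, None) -> [-18.25  -0.05   8.05] rotz 0
(np.float64(0.47802852483641994), np.float64(-0.12559205133104373), 0.0836, None) -> [-18.69  -0.05   9.29] rotz 0
(np.float64(0.47575438516001184), np.float64(-0.12593598262096425), 0.071, None) -> [-18.93  -0.05  10.55] rotz 0
(np.float64(0.4737768723979178), np.float64(-0.12623505330785167), 0.058, None) -> [-19.13  -0.05  11.85] rotz 0
```

Call:
send_rows(
  rows=[
    {"translation":[-0.9,-0.1,0],"rotation":[0,0,0]},
    {"translation":[-1.9,-0.1,0],"rotation":[0,0,0]},
    {"translation":[-3.2,-0.1,0],"rotation":[0,0,0]},
    {"translation":[-4.7,-0.1,-0.1],"rotation":[0,0,0]},
    {"translation":[-6.2,-0.1,-0.1],"rotation":[0,0,0]},
  ],
)

```text
time_s: 40.12
position: [0.6005, -0.1062, 0.1764]
tool_rot: [[0.989, 0.146, 0.001], [0.146, -0.989, 0.0], [0.001, -0.0, -1.0]]
ft_force: [0.4, 0.6, 0.9]
finger_gap: 0.007
gripper_force: 0.7
```

Call:
send_rows(
  rows=[
    {"translation":[-1.5,0,0.1],"rotation":[0,0,0]},
    {"translation":[-3.0,0,0.3],"rotation":[0,0,0]},
    {"translation":[-4.3,0,0.7],"rotation":[0,0,0]},
    {"translation":[-5.3,0,1.1],"rotation":[0,0,0]},
    {"translation":[-6.3,0,1.6],"rotation":[0,0,0]},
  ],
)

```text
time_s: 40.75
position: [0.5386, -0.1151, 0.1598]
tool_rot: [[0.989, 0.146, 0.0], [0.146, -0.989, 0.0], [0.0, -0.0, -1.0]]
ft_force: [1.1, 1.6, 1.4]
finger_gap: 0.004
gripper_force: 0.8
```

Run:
```python
from h import *
rel([(*case(x/1e3,.045),z/1e3,None) for x,z in [(14,158),(6.7,152.3),(-1,146),(-8,139.4),(-20.6,124.4),(-30.8,107.8)]])
g=snap('scene','s10.png'); b=cv2.imread('pics/s10.png')[80:280,170:430]
cv2.imwrite('pics/s10.png',cv2.resize(b,None,fx=3,fy=3))
```

```text
at [ 0.5386 -0.1151  0.1598] yaw 8.4 q7 -51.2 F [1.1 1.6 1.4] gap 0.004 t 40.75
(np.float64(0.5321134988796912), np.float64(-0.11741246804467281), 0.158, None) -> [-0.68  0.13  0.18] rotz 0
(np.float64(0.524895577298048), np.float64(-0.1185040760518119), 0.15230000000000002, None) -> [-1.41  0.14  0.75] rotz 0
(np.float64(0.5172821531639861), np.float64(-0.11965549819632845), 0.146, None) -> [-2.18  0.14  1.38] rotz 0
(np.float64(0.510360858496657), np.float64(-0.12070224560043444), 0.1394, None) -> [-2.88  0.14  2.04] rotz 0
(np.float64(0.49790252809546476), np.float64(-0.12258639092782517), 0.12440000000000001, None) -> [-4.14  0.14  3.54] rotz 0
(np.float64(0.4878172130087853), np.float64(-0.12411165143095101), 0.10779999999999999, None) -> [-5.16  0.15  5.2 ] rotz 0
```

View pics/s10.png

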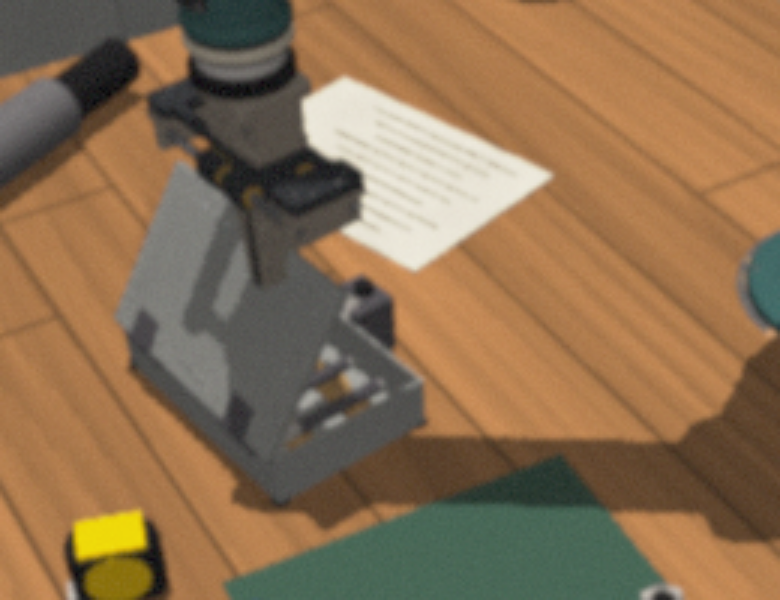

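The finger holds the lid at about 1.0 rad, contact at (270,280). I continue down the arc.

Call:
send_rows(
  rows=[
    {"translation":[-0.9,0,0.5],"rotation":[0,0,0]},
    {"translation":[-1.7,0,1.0],"rotation":[0,0,0]},
    {"translation":[-2.5,0,1.65],"rotation":[0,0,0]},
    {"translation":[-3.2,0,2.4],"rotation":[0,0,0]},
    {"translation":[-3.9,0,3.3],"rotation":[0,0,0]},
  ],
)

```text
time_s: 41.42
position: [0.4997, -0.1211, 0.1266]
tool_rot: [[0.989, 0.146, -0.001], [0.146, -0.989, 0.0], [-0.001, -0.0, -1.0]]
ft_force: [1.1, 0.5, 2.1]
finger_gap: 0.009
gripper_force: 1.1
```

Call:
send_rows(
  rows=[
    {"translation":[-0.8,0,1.0],"rotation":[0,0,0]},
    {"translation":[-1.3,0,1.9],"rotation":[0,0,0]},
    {"translation":[-1.8,0,3.1],"rotation":[0,0,0]},
    {"translation":[-2.2,0,4.3],"rotation":[0,0,0]},
    {"translation":[-2.4,0,5.3],"rotation":[0,0,0]},
  ],
)

```text
time_s: 42.05
position: [0.4757, -0.1245, 0.0731]
tool_rot: [[0.989, 0.146, -0.002], [0.146, -0.989, 0.0], [-0.002, -0.0, -1.0]]
ft_force: [-1.4, -0.4, 3.5]
finger_gap: 0.005
gripper_force: 1.6
```

Run:
```python
from h import *
rel([(*case(-.045,.045),.058,8.5)])
```

```text
at [ 0.4757 -0.1245  0.0731] yaw 8.4 q7 -43.1 F [-1.4 -0.4  3.5] gap 0.005 t 42.05
(np.float64(0.4737768723979178), np.float64(-0.12623505330785167), 0.058, 8.5) -> [-0.21  0.14  1.51] rotz -0.1
```

Call:
send_rows(
  rows=[
    {"translation":[-0.2,0.1,0.5],"rotation":[0,0,0]},
    {"translation":[-0.2,0.1,0.9],"rotation":[0,0,0]},
    {"translation":[-0.2,0.1,1.2],"rotation":[0,0,0]},
    {"translation":[-0.2,0.1,1.45],"rotation":[0,0,0]},
    {"translation":[-0.2,0.1,1.6],"rotation":[0,0,0]},
  ],
)

```text
time_s: 42.68
position: [0.4744, -0.1256, 0.0581]
tool_rot: [[0.989, 0.146, -0.001], [0.146, -0.989, 0.001], [-0.001, -0.001, -1.0]]
ft_force: [-6.3, 2.6, 19.9]
finger_gap: 0.004
gripper_force: 10.0
```

Call:
send_rows(
  rows=[
    {"translation":[0,0,0.1],"rotation":[0,0,0]},
    {"translation":[0,0,0.1],"rotation":[0,0,0]},
    {"translation":[0,0,0.2],"rotation":[0,0,0]},
    {"translation":[0,0,0.2],"rotation":[0,0,0]},
    {"translation":[0,0,0.2],"rotation":[0,0,0]},
  ],
)

```text
time_s: 43.3
position: [0.4745, -0.1256, 0.0579]
tool_rot: [[0.989, 0.146, -0.0], [0.146, -0.989, 0.003], [-0.0, -0.003, -1.0]]
ft_force: [-10.4, 4.0, 30.4]
finger_gap: 0.006
gripper_force: 15.3
```

Pressed home at z = 58 mm with about 30 N, which should have latched it. I lift slowly and check.

Call:
send_rows(
  rows=[
    {"translation":[0,0,-0.3],"rotation":[0,0,0]},
    {"translation":[0,0,-0.7],"rotation":[0,0,0]},
    {"translation":[0,0,-2],"rotation":[0,0,0]},
    {"translation":[0,0,-6],"rotation":[0,0,0]},
    {"translation":[0,0,-11],"rotation":[0,0,0]},
  ],
)

```text
time_s: 43.92
position: [0.4743, -0.126, 0.1671]
tool_rot: [[0.989, 0.146, -0.002], [0.146, -0.989, -0.001], [-0.002, 0.001, -1.0]]
ft_force: [0.6, 1.2, 1.2]
finger_gap: 0.005
gripper_force: 0.0
```

Call:
send_rows(
  rows=[
    {"translation":[-3,-5,-4],"rotation":[0,0,0]},
    {"translation":[-3,-11,-8],"rotation":[0,0,0]},
    {"translation":[-3,-17,-8],"rotation":[0,0,0]},
    {"translation":[-3,-22,-8],"rotation":[0,0,0]},
    {"translation":[-3,-22,-8],"rotation":[0,0,0]},
  ],
)

```text
time_s: 44.55
position: [0.4124, 0.0915, 0.2467]
tool_rot: [[0.988, 0.155, 0.001], [0.155, -0.988, 0.001], [0.001, -0.001, -1.0]]
ft_force: [-0.3, -1.1, -0.3]
finger_gap: 0.001
gripper_force: 0.0
```

Run:
```python
from h import *
rel([])
g=snap('scene','s11.png'); b=cv2.imread('pics/s11.png')[80:330,170:430]
cv2.imwrite('pics/s11.png',cv2.resize(b,None,fx=2.4,fy=2.4))
```

```text
at [0.4124 0.0915 0.2467] yaw 8.9 q7 -96.9 F [-0.3 -1.1 -0.3] gap 0.001 t 44.55
```

View pics/s11.png

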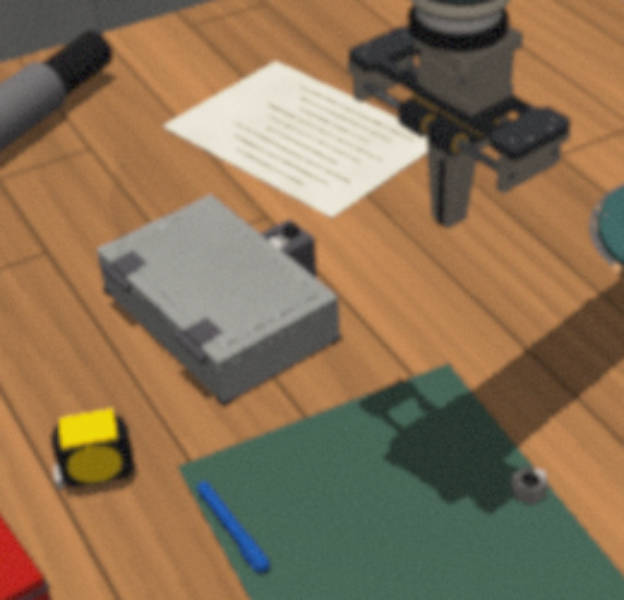

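The lid is shut and has stayed latched (case centred at about (215,290)), and the mat is clear of tools. I hand the job in.

```bash
python3 -c "
from cell import *
print(hand_in())"
```

```text
the job is handed in; nothing more can be done
None
```

All four tools from the mat are in the case beside the stowed punch, the lid is latched shut and the job is handed in; no verdict came back, but pictures showed the tools seated before closing and the lid staying down.

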